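Steady the swinging scale hook and hang the sample carrier on it

TASK

Pick up the sample carrier by its handle grip and hang it on the spring scale for weighing. The scale's hook dangles freely and swings off at the least touch: first lean the carrier's wire bail lightly against the front of the hook's shank until the hook has come to rest on it, then slide the bail down into the hook, past the sprung latch and fully home, and bed it in with a short steady pull of about 5 N on the scale (at least 4 N), then let it hang. Never pull the scale with more than 6.5 N or push the hook more than 20 degrees out of plumb, and leave the carrier hanging free, level and quiet, the other things on the bench undisturbed.

Things in the scene. Friction and masses are not known exactly. Their poses are not given: they have to be found in the camera images.
- stand: Fixed grey bench stand. Origin on the worktop straight below the resting hook; x points from the hook to the stand's column, z up. Base plate 205 x 116 mm, 14 mm high, from x = -60 to +145 mm. Column 13 mm thick at x = +115 mm, 472 mm high; level arm at z = 430 mm from column to scale; scale barrel 31 mm in diameter, z = 352 to 436 mm, straight above the hook
- hook: Steel J-hook of 8 mm round bar under the scale, 0.1 kg, swinging freely fore-aft and sideways (no twist, hardly any damping). Origin on its pivot, 330 mm above the worktop when unloaded; at rest axes as the stand. Straight shank at x = 0 down to z = -98 mm, then leaning to x = +16 (z = -114) and round a bowl of 16 mm centre-line radius; lowest point z = -152 mm. Its lower end is screwed in, up to 5 mm higher or lower than these sizes
- hook_tip (a point): The hook's free tip, nominally at x = -17.5, z = -116 mm from its pivot (really up to 5 mm higher or lower). The mouth lies between tip and shank, open upward on the side away from the column (-x), only 9.5 mm wide measured from the shank's front: a bar that slides down in touch with the front of the shank finds it and meets the latch. The steadying touch fits well on the shank 60 to 80 mm below the pivot; axes as the hook
- hook_seat (a point): Nominal point where the middle of the bail's wire lies when fully home in the bowl: 140.5 mm below the pivot, on the hook's x = y = 0 line. It is fixed to the upper shank: the true seat lies up to 5 mm higher or lower, as the lower hook is screwed in more or less, and must be found by feel; axes as the hook
- latch (a joint): Sprung latch closing the hook's mouth (a 32 x 9 x 3 mm tongue hinged on the shank side, nominally at x = +16, z = -106 mm of the hook, its free end behind the tip). 0 = shut, grows to 1.15 rad as it is pushed down and in. Pressing a bar down past it loads the scale with about 1.5 to 4 N, and it holds the bar up until the bar is within some 10 mm of home; then it springs shut above the bar
- scale_rod (a joint): How far the spring scale is pulled down, m: 0 unloaded, grows downward, 5000 N/m (1 mm = 5 N), damped; the whole hook goes down with it. It shows the whole pull: carrier's weight and push together. 4 N is 0.8 mm; 6.5 N, the most allowed, is 1.3 mm: too little to judge by eye, so feel it at the wrist. End stop at 8 mm
- carrier: Loose sample carrier, 0.18 to 0.27 kg. Origin at the middle of its underside; x points from the handle to the far end, z up. Metal tray 140 x 76 x 12 mm centred on the origin, dark balance weight at the far end, black grip on a strip toward -x. Bail over the middle: upside-down U of 6 mm wire across y, legs at y = -35 and +35 mm, top bar straight from y = -25 to +25 mm. Balances level from the bail's middle
- bail_mid (a point): Middle of the bail's top bar, centre of the 6 mm wire: 125 mm above the carrier's underside; axes as the carrier
- carrier_grip (a point): Point to grasp on the carrier's black upright grip (30 mm along x, 14 mm across y, z = 5 to 55 mm), 120 mm behind the bail, 40 mm above the underside; axes as the carrier. Grasp from above, closing across y
- kitchen_timer: Bystander: flat white timer 72 x 64 x 20 mm, origin at its underside
- control_vial: Bystander: small brown capped vial 22 mm in diameter, 48 mm high, origin at its underside
- packing_tape: Bystander: roll of brown packing tape lying flat, 92 mm in diameter, 48 mm high, origin at its underside
- specimen_cup: Bystander: lidded specimen cup 62 mm in diameter, 70 mm high, origin at its underside

How it is judged:
By the outcome, as a careful person would: the job done as asked, in the order asked, and still so for the second after the job is handed in, with the robot touching nothing.
It also fails if it takes over 72 s, if anything falls off the work surface, if the arm or the gripper's body presses on something with over 40 N, if the wrist force passes 120 N, or if a joint passes its speed limit or range.

ROBOT

A 6-joint arm with a two-finger parallel gripper is mounted at the origin on a cart in front of the work surface, level with it; the furniture and walls round the work are solid. World frame = base frame: x ahead of the robot, y to its left, z up, the work surface at z = 0. Lengths are in m, angles in rad, forces in N, time in s.
With the tool pointing down it reaches from about 0.375 to 0.975 m from the base axis. Payload 3.8 kg.
Tool frame: the origin (TCP) lies at the very end of the fingers, on their centre line; the grasp point (between the pads) lies 19 mm behind it (bot.grip_point_offset is the distance from the TCP to the grasp point, in m); z points along the fingers, x is the direction in which the jaws open and shut, and the axes are right-handed (so a half turn about z gives the same grasp; the last joint's range is limited). The gripper opens to 85 mm and grips with 20 to 120 N. Pads are 22 mm wide; open, the fingers measure 114 mm over their backs; the gripper's body (76 mm by 85 mm) begins 54 mm behind the grasp point. The pads swing forward as they close: fully open they stand 13 mm farther back than shut.
Start: joints at [1.249, 0.264, 1.604, -0, 1.274, -0.037], TCP at [0.19, 0.648, 0.231] pointing down, gripper open.
Joint ranges: [-2.63, 2.63], [-0.94, 2.18], [0.31, 2.57], [-1.31, 4.45], [0, 2.66], [-2.55, 2.55]. Speed limits (rad/s): [2.57, 2.57, 3.14, 3.14, 3.14, 3.14].

INTERFACE

Orientations are given as a rotation vector (axis times angle).
In Python, from workcell import bot, read_camera gives the robot as it stands.
- The arm moves only by the tool arm_command, never from a script. Its argument "rows" is a list of rows, each an object with "delta_rot": the turn, a rotation vector about the tool's x, y, z in rad, a list of three; "xyz": the shift along the tool's x, y, z in m, a list of three; "gripper": the finger opening in m, from 0 to 0.0854. A call has 1 to 12 rows; each row shifts and turns the commanded pose from where the row before left it, along the tool's axes as they then stand; what a row does not reach is not made up. A row lasts 1/10 s, in which the tool goes at most 50 mm and 8.59 degrees, less where a joint would pass 70% of its speed; a pose out of reach is approached as far as the arm can. A call is refused whole if a number of a shift passes 0.05 or a number of a turn 0.15, either way. A call with a gripper value outside its range is refused whole. The fingers move at their own pace and stop on an object; "force" is the grip in N (left out, the last holds). Time passes only in rows, so rows that do not move let the fingers close. It gives the time, the measured TCP pose, the force and the opening at its end, in the units of the state.
- bot.read_state(): the state, without advancing time (a new reading comes with each control period).
- read_camera(name): name is "side" or "top" or "wrist"; returns a dict with "pixels" (480x640x3 uint8, red, green, blue), "range_z" (480x640 float32, m along the optical axis (not along the pixel's ray), 0 where there is no reading), "intrinsics" (3x3 intrinsics, pixels), "camera_from_world" (4x4, takes a point from world to camera coordinates). Camera axes: x right, y up, looking along -z (the intrinsics and any distortion apply to the point x, -y, -z); pixel columns grow to the right and rows downward; lengths in m; the calibration is good to about 2 mm. A picture is of the moment at which its call begins.
- bot.finish_job(): hands the job in, once; it reports no verdict.
The state is a dict: "time": time; "q": joint angles; "joint_vel": joint speeds; "joint_torque": joint torques, N m; "tool_pos": TCP position; "tcp_rot": TCP orientation; "wrist_force": force on the tool from outside, world axes, zero at the start; "torque": the same for the moment, N m; "width": opening from 0.0 (shut) to 1.0 (fully open).
Only numpy, scipy, OpenCV 4.12 (cv2) and the standard library are available. Lean on these libraries where they do the work, as an engineer would, in place of code of your own. Each camera call takes 0.05 s, during which the arm holds its last target.

## Working session

There is one attempt and no reset: what is moved stays moved. The work goes in short steps, Python scripts to look and compute and a tool call to move; the robot and the scene stay as the last step left them, time stands still between calls to the robot, and variables do not carry over. Pictures are saved under pics/ and viewed, and the job is handed in when it is done.

Besides the shell and the picture viewer there is one more tool, called after "Request:" as name(argument=value, ...), one argument or row to a line, values as JSON. arm_command: Moves the arm, as the interface text tells. Its arguments: {"type":"object","properties":{"rows":{"type":"array","items":{"type":"object","properties":{"delta_rot":{"type":"array","items":{"type":"number"}},"xyz":{"type":"array","items":{"type":"number"}},"gripper":{"type":"number"}}}},"force":{"type":"number"}},"required":["rows"]}

```bash
ls; mkdir -p pics; python3 - <<'E'
from workcell import bot, read_camera
import cv2,numpy as np
print(bot.read_state())
for n in ["side","top","wrist"]:
    c=read_camera(n); cv2.imwrite(f"pics/a_{n}.png",c["pixels"][:,:,::-1])
    np.savez(f"a_{n}.npz",**c)
    print(n,c["intrinsics"].round(2).tolist(),c["camera_from_world"].round(4).tolist(), [k for k in c])
E
```

```text
pics
{'time': 0.0, 'q': array([ 1.24907464e+00,  2.64792182e-01,  1.60542394e+00, -3.37250668e-05,
        1.27368008e+00, -3.68937358e-02]), 'joint_vel': array([ 1.54221699e-04,  5.25391556e-04,  1.78944340e-04,  1.32782977e-03,
       -8.20404191e-05, -5.29154485e-04]), 'joint_torque': array([ 6.30586019e-04, -5.15109551e+01, -3.67311537e+01, -3.49696520e-04,
        1.27913133e-02,  1.32278282e-05]), 'tool_pos': array([0.18944068, 0.64708881, 0.22990876]), 'tcp_rot': array([ 2.51316632,  1.88286512, -0.0029438 ]), 'wrist_force': array([-0.05210924, -0.99244245, -0.43951695]), 'torque': array([-0.05092803,  0.00924503,  0.01544465]), 'width': 0.9984172210838173}
side [[434.6, 0.0, 317.17], [0.0, 434.6, 236.94], [0.0, 0.0, 1.0]] [[0.9998, -0.0067, -0.0185, -0.5326], [0.0193, 0.5111, 0.8593, -0.0767], [0.0037, -0.8595, 0.5111, -1.3247], [0.0, 0.0, 0.0, 1.0]] ['pixels', 'range_z', 'intrinsics', 'camera_from_world']
top [[623.17, 0.0, 328.43], [0.0, 623.17, 234.92], [0.0, 0.0, 1.0]] [[0.0192, -0.9998, 0.0074, -0.2029], [0.9957, 0.0198, 0.09, -0.5411], [-0.0902, 0.0057, 0.9959, -1.6029], [0.0, 0.0, 0.0, 1.0]] ['pixels', 'range_z', 'intrinsics', 'camera_from_world']
wrist [[402.95, 0.0, 319.28], [0.0, 402.95, 234.01], [0.0, 0.0, 1.0]] [[0.2818, 0.9595, -0.002, -0.6753], [-0.9096, 0.2665, -0.3187, 0.0407], [-0.3052, 0.0916, 0.9479, -0.3807], [0.0, 0.0, 0.0, 1.0]] ['pixels', 'range_z', 'intrinsics', 'camera_from_world']
```

View pics/a_side.png

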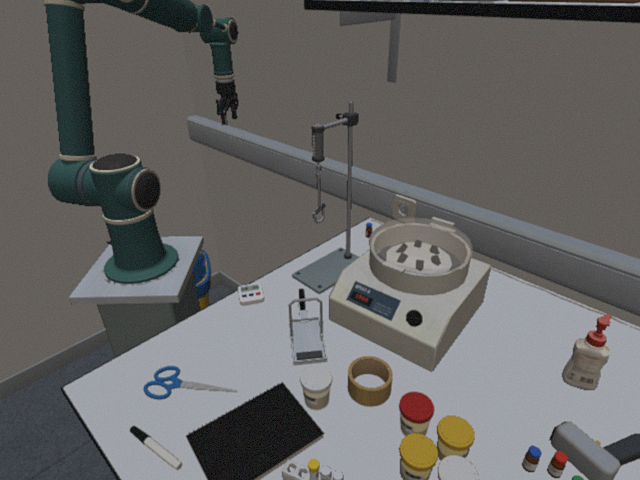

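View pics/a_top.png

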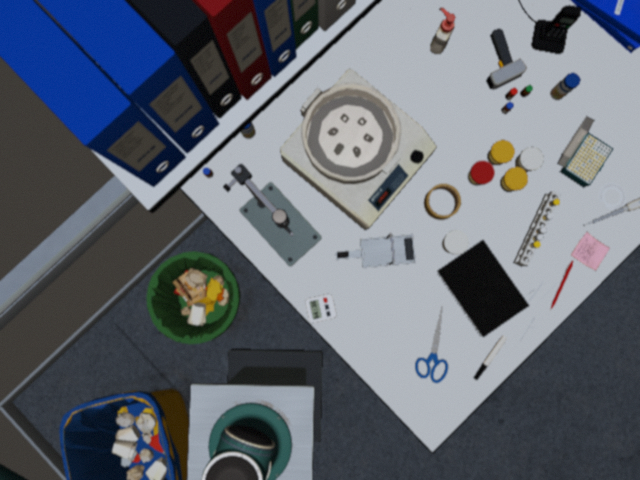

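View pics/a_wrist.png

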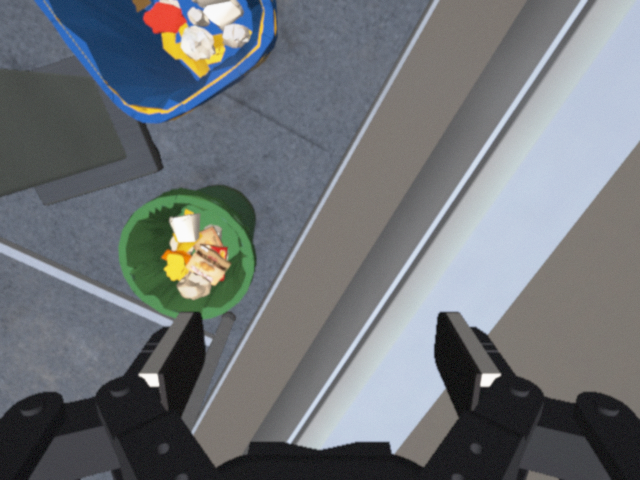

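```bash
cat > h.py <<'E'
import numpy as np, cv2
from scipy.spatial.transform import Rotation as R
def load(n):
    d=np.load(n); return {k:d[k] for k in d.files}
def shot(n,tag):
    from workcell import read_camera
    c=read_camera(n); np.savez(f"{tag}_{n}.npz",**c); return c
def proj(c,p):
    p=np.atleast_2d(p); M=c["camera_from_world"]; K=c["intrinsics"]
    q=p@M[:3,:3].T+M[:3,3]; q=q*[1,-1,-1]
    w=q@K.T; return w[:,:2]/w[:,2:]
def ray(c,uv):
    M=c["camera_from_world"]; K=c["intrinsics"]
    d=np.linalg.inv(K)@[uv[0],uv[1],1]; d=d*[1,-1,-1]
    Rm=M[:3,:3]; o=-Rm.T@M[:3,3]; return o,Rm.T@d   # unit depth
def plane(c,uv,z):
    o,d=ray(c,uv); return o+d*(z-o[2])/d[2]
def deproj(c,u,v):
    o,d=ray(c,(u,v)); return o+d*c["range_z"][int(round(v)),int(round(u))]
def tri(c1,a,c2,b):
    o1,d1=ray(c1,a);o2,d2=ray(c2,b)
    A=np.stack([d1,-d2],1); s=np.linalg.lstsq(A,o2-o1,rcond=None)[0]
    p,q=o1+d1*s[0],o2+d2*s[1]; return (p+q)/2,np.linalg.norm(p-q)
def crop(c,u0,v0,u1,v1,s,fn):
    im=c["pixels"][v0:v1,u0:u1,::-1]; cv2.imwrite(fn,cv2.resize(im,None,fx=s,fy=s,interpolation=cv2.INTER_CUBIC))
E
python3 - <<'E'
from h import *
t=load("a_top.npz"); s=load("a_side.npz")
crop(t,190,150,440,340,3,"pics/b_top.png"); crop(s,230,95,390,375,2,"pics/b_side.png")
E
```

```text
(no output)
```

View pics/b_top.png

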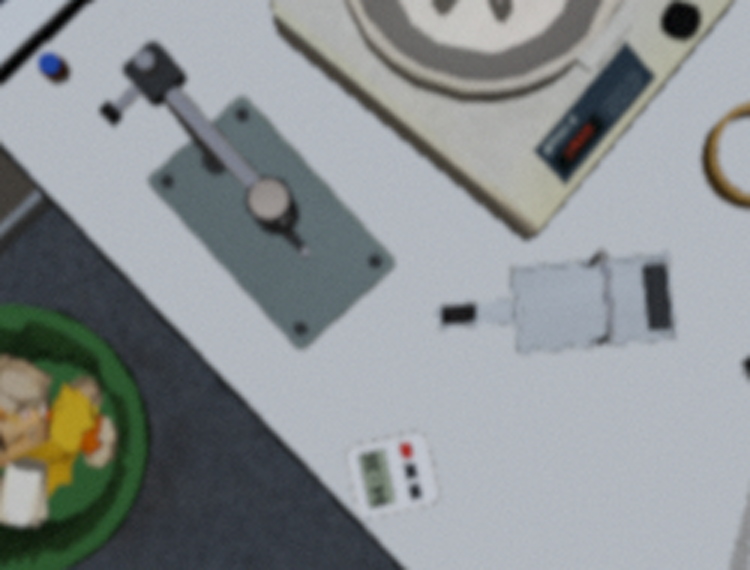

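View pics/b_side.png

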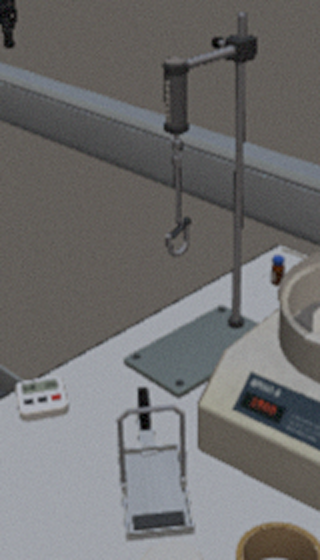

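```bash
python3 - <<'E'
from h import *
t=load("a_top.npz"); s=load("a_side.npz")
for c in (t,s):
    print("cam",ray(c,(320,240))[0].round(3))
im=t["pixels"].astype(int)
hsv=cv2.cvtColor(t["pixels"],cv2.COLOR_RGB2HSV)
# values
for u,v in [(252,230),(315,230),(390,240),(343,254),(408,248),(350,200)]: print((u,v),im[v,u],hsv[v,u],deproj(t,u,v).round(4))
# base plate mask
ref=im[235,260]; m=(np.abs(im-ref).max(2)<22).astype(np.uint8); m[:,:235]=0; m[:180]=0;m[270:]=0;m[:,325:]=0
m=cv2.morphologyEx(m,cv2.MORPH_OPEN,np.ones((3,3)))
n,l,st,_=cv2.connectedComponentsWithStats(m); i=1+st[1:,4].argmax(); cs,_=cv2.findContours((l==i).astype(np.uint8),0,2)
r=cv2.minAreaRect(np.vstack(cs)); print(r)
B=np.array([plane(t,p,0.014) for p in cv2.boxPoints(r)]); print(B.round(4)); print(np.linalg.norm(B-np.roll(B,1,0),axis=1))
# grip black
g=cv2.cvtColor(t["pixels"],cv2.COLOR_RGB2GRAY)
for nm,(u0,v0,u1,v1) in dict(grip=(333,245,352,262),wt=(400,235,418,262)).items():
    mm=np.zeros_like(g); mm[v0:v1,u0:u1]=g[v0:v1,u0:u1]<70
    n,l,st,ce=cv2.connectedComponentsWithStats(mm); i=1+st[1:,4].argmax(); print(nm,st[i],ce[i])
    cs,_=cv2.findContours((l==i).astype(np.uint8),0,2); print(cv2.minAreaRect(cs[0]))
E
```

```text
cam [ 0.398 -0.183  1.647]
cam [ 0.539 -1.103  0.733]
(252, 230) [177 183 190] [106  17 190] [0.556  0.0101 0.0035]
(315, 230) [123 134 136] [ 95  24 136] [ 0.5591 -0.1566  0.0062]
(390, 240) [134 141 153] [109  32 153] [ 0.5368 -0.3558  0.0024]
(343, 254) [30 28 31] [140  25  31] [ 0.4937 -0.2301  0.0612]
(408, 248) [45 46 51] [115  30  51] [ 0.5152 -0.4013  0.0196]
(350, 200) [172 173 170] [ 40   4 173] [ 0.6218 -0.2428  0.136 ]
((278.5, 218.5), (3.0, 5.0), 90.0)
[[ 0.5907 -0.0533  0.014 ]
 [ 0.5909 -0.0664  0.014 ]
 [ 0.583  -0.0666  0.014 ]
 [ 0.5827 -0.0535  0.014 ]]
[0.00795702 0.0131718  0.00795746 0.01316607]
grip [338 252  10   5  44] [342.68181818 254.18181818]
((342.5, 254.0), (4.0, 9.0), 90.0)
wt [405 239   8  20 130] [408.63846154 248.38461538]
((408.6485595703125, 248.48513793945312), (19.602231979370117, 6.36823844909668), 84.2894058227539)
```

```bash
python3 - <<'E'
from h import *
t=load("a_top.npz"); s=load("a_side.npz")
im=t["pixels"].astype(int)
print(im[240,285],im[210,250],im[250,290])
ref=im[250,290]; m=(np.abs(im-ref).max(2)<25).astype(np.uint8); m[:,:235]=0; m[:180]=0;m[270:]=0;m[:,325:]=0
m=cv2.morphologyEx(m,cv2.MORPH_OPEN,np.ones((3,3)))
n,l,st,_=cv2.connectedComponentsWithStats(m); i=1+st[1:,4].argmax(); cs,_=cv2.findContours((l==i).astype(np.uint8),0,2)
r=cv2.minAreaRect(np.vstack(cs)); print(r)
B=np.array([plane(t,p,0.014) for p in cv2.boxPoints(r)]); print(B.round(4)); print(np.linalg.norm(B-np.roll(B,1,0),axis=1).round(4))
for k in range(4):
    d=B[(k+1)%4]-B[k]; print(np.degrees(np.arctan2(d[1],d[0])).round(2))
# barrel top from two views
bt=(280,216.7); print("barrel plane",plane(t,bt,.436))
print("column-top/arm",)
g=plane(t,(342.7,254.2),.055); w=plane(t,(408.6,248.4),.02); print(g,w,np.degrees(np.arctan2(*(w-g)[1::-1])),np.linalg.norm((w-g)[:2]))
crop(t,225,150,325,280,5,"pics/c_top.png"); crop(s,290,90,370,250,4,"pics/c_side.png")
crop(s,270,280,340,370,7,"pics/c_side2.png")
E
```

```text
[ 93 106 109] [ 90 104 108] [ 92 105 110]
((280.0212097167969, 223.57608032226562), (76.30754852294922, 42.620643615722656), 47.862403869628906)
[[ 0.6084  0.0458  0.014 ]
 [ 0.6864 -0.0354  0.014 ]
 [ 0.5386 -0.1741  0.014 ]
 [ 0.4619 -0.0929  0.014 ]]
[0.2017 0.1126 0.2026 0.1117]
-46.14
-136.82
133.39
43.42
barrel plane [ 0.54166098 -0.09460476  0.436     ]
column-top/arm
[ 0.49350732 -0.22955278  0.055     ] [ 0.51419585 -0.40286244  0.02      ] -83.19263251788915 0.17454011782656306
```

View pics/c_side.png

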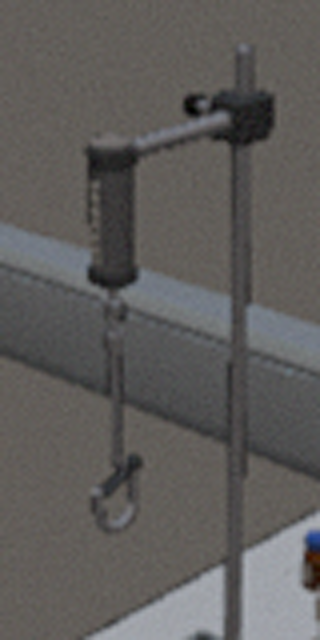

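View pics/c_side2.png

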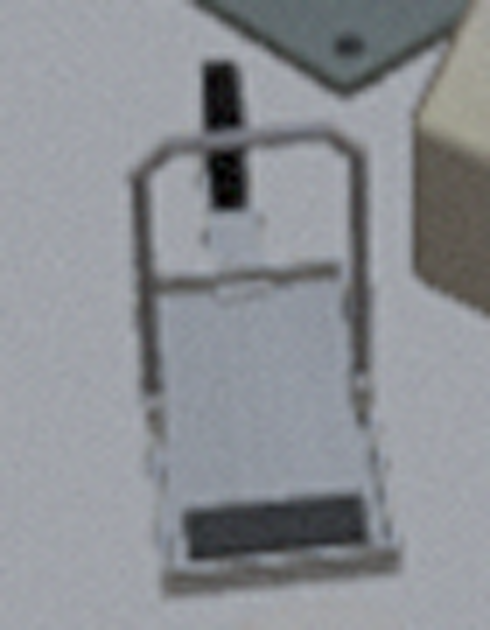

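View pics/c_top.png

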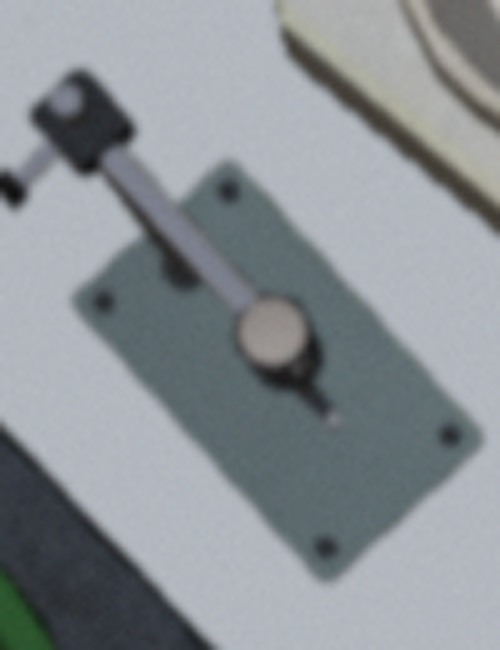

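Request:
arm_command(
  rows=[
    {"xyz": [-0.0355,0.027,0]},
    {"xyz": [-0.0355,0.027,0]},
    {"xyz": [-0.0355,0.027,0]},
    {"xyz": [-0.0355,0.027,0]},
    {"xyz": [-0.0355,0.027,0]},
    {"xyz": [-0.0355,0.027,0]},
    {"xyz": [-0.0355,0.027,0]},
    {"xyz": [-0.0355,0.027,0]},
    {"xyz": [-0.0355,0.027,0]},
    {"xyz": [-0.0355,0.027,0]},
    {"xyz": [-0.0355,0.027,0]},
    {"xyz": [-0.0355,0.027,0]},
  ],
)

```text
invalid input
```

Request:
arm_command(
  rows=[
    {"delta_rot": [0,0,0],"xyz": [-0.0355,0.027,0],"gripper": 0.085},
    {"delta_rot": [0,0,0],"xyz": [-0.0355,0.027,0],"gripper": 0.085},
    {"delta_rot": [0,0,0],"xyz": [-0.0355,0.027,0],"gripper": 0.085},
    {"delta_rot": [0,0,0],"xyz": [-0.0355,0.027,0],"gripper": 0.085},
    {"delta_rot": [0,0,0],"xyz": [-0.0355,0.027,0],"gripper": 0.085},
    {"delta_rot": [0,0,0],"xyz": [-0.0355,0.027,0],"gripper": 0.085},
    {"delta_rot": [0,0,0],"xyz": [-0.0355,0.027,0],"gripper": 0.085},
    {"delta_rot": [0,0,0],"xyz": [-0.0355,0.027,0],"gripper": 0.085},
    {"delta_rot": [0,0,0],"xyz": [-0.0355,0.027,0],"gripper": 0.085},
    {"delta_rot": [0,0,0],"xyz": [-0.0355,0.027,0],"gripper": 0.085},
    {"delta_rot": [0,0,0],"xyz": [-0.0355,0.027,0],"gripper": 0.085},
    {"delta_rot": [0,0,0],"xyz": [-0.0355,0.027,0],"gripper": 0.085},
  ],
)

```text
time: 1.35
tool_pos: [0.381, 0.1462, 0.2313]
tcp_rot: [2.514, 1.884, 0.001]
wrist_force: [0.9, 0.1, -0.7]
width: 0.993
```

Request:
arm_command(
  rows=[
    {"delta_rot": [0,0,0],"xyz": [-0.0388,0.0182,0],"gripper": 0.085},
    {"delta_rot": [0,0,0],"xyz": [-0.0388,0.0182,0],"gripper": 0.085},
    {"delta_rot": [0,0,0],"xyz": [-0.0388,0.0182,0],"gripper": 0.085},
    {"delta_rot": [0,0,0],"xyz": [-0.0388,0.0182,0],"gripper": 0.085},
    {"delta_rot": [0,0,0],"xyz": [-0.0388,0.0182,0],"gripper": 0.085},
    {"delta_rot": [0,0,0],"xyz": [-0.0388,0.0182,0],"gripper": 0.085},
    {"delta_rot": [0,0,0],"xyz": [-0.0388,0.0182,0],"gripper": 0.085},
    {"delta_rot": [0,0,0],"xyz": [-0.0388,0.0182,0],"gripper": 0.085},
    {"delta_rot": [0,0,0],"xyz": [-0.0388,0.0182,0],"gripper": 0.085},
    {"delta_rot": [0,0,0.145],"xyz": [0,0,0],"gripper": 0.085},
    {"delta_rot": [0,0,0.145],"xyz": [0,0,0],"gripper": 0.085},
    {"delta_rot": [0,0,0.145],"xyz": [0,0,0],"gripper": 0.085},
  ],
)

```text
time: 2.55
tool_pos: [0.4396, -0.2337, 0.2307]
tcp_rot: [-2.865, -1.286, 0.001]
wrist_force: [-0.2, 0.2, 0.8]
width: 0.993
```

Request:
arm_command(
  rows=[
    {"delta_rot": [0,0,0.145],"xyz": [0,0,0],"gripper": 0.085},
    {"delta_rot": [0,0,0.145],"xyz": [0,0,0],"gripper": 0.085},
    {"delta_rot": [0,0,0.145],"xyz": [0,0,0],"gripper": 0.085},
    {"delta_rot": [0,0,0.145],"xyz": [0,0,0],"gripper": 0.085},
    {"delta_rot": [0,0,0.145],"xyz": [0,0,0],"gripper": 0.085},
    {"delta_rot": [0,0,0.145],"xyz": [0,0,0],"gripper": 0.085},
    {"delta_rot": [0,0,0.145],"xyz": [0,0,0],"gripper": 0.085},
    {"delta_rot": [0,0,0.145],"xyz": [0,0,0],"gripper": 0.085},
    {"delta_rot": [0,0,0.145],"xyz": [0,0,0],"gripper": 0.085},
    {"delta_rot": [0,0,0.145],"xyz": [0,0,0],"gripper": 0.085},
    {"delta_rot": [0,0,0.145],"xyz": [0,0,0],"gripper": 0.085},
    {"delta_rot": [0,0,0.145],"xyz": [0,0,0],"gripper": 0.085},
  ],
)

```text
time: 3.75
tool_pos: [0.4397, -0.2331, 0.2309]
tcp_rot: [-2.832, 1.359, 0.001]
wrist_force: [0.2, -0.9, 0.0]
width: 0.999
```

Request:
arm_command(
  rows=[
    {"delta_rot": [0,0,0.145],"xyz": [0,0,0],"gripper": 0.085},
    {"delta_rot": [0,0,0.145],"xyz": [0,0,0],"gripper": 0.085},
    {"delta_rot": [0,0,0.145],"xyz": [0,0,0],"gripper": 0.085},
    {"delta_rot": [0,0,0.145],"xyz": [0,0,0],"gripper": 0.085},
    {"delta_rot": [0,0,0.145],"xyz": [0,0,0],"gripper": 0.085},
    {"delta_rot": [0,0,0.145],"xyz": [0,0,0],"gripper": 0.085},
    {"delta_rot": [0,0,0.145],"xyz": [0,0,0],"gripper": 0.085},
    {"delta_rot": [0,0,0.145],"xyz": [0,0,0],"gripper": 0.085},
    {"delta_rot": [0,0,0.145],"xyz": [0,0,0],"gripper": 0.085},
    {"delta_rot": [0,0,0.145],"xyz": [0,0,0],"gripper": 0.085},
    {"delta_rot": [0,0,0.145],"xyz": [0,0,0],"gripper": 0.085},
    {"delta_rot": [0,0,0.145],"xyz": [0,0,0],"gripper": 0.085},
  ],
)

```text
time: 4.95
tool_pos: [0.4397, -0.2331, 0.2309]
tcp_rot: [0.787, -3.041, -0.001]
wrist_force: [-0.1, 0.7, -0.0]
width: 0.995
```

```bash
python3 - <<'E'
from h import *
from workcell import bot
c=shot("wrist","d"); cv2.imwrite("pics/d_wrist.png",c["pixels"][:,:,::-1])
s=bot.read_state(); print(s["time"],s["q"].round(3),s["tool_pos"],R.from_rotvec(s["tcp_rot"]).as_matrix().round(4).tolist(),s["wrist_force"])
E
```

```text
5.0 [-0.537 -0.075  1.974  0.     1.243  2.103] [ 0.43972408 -0.23306022  0.23091819] [[-0.877, -0.4805, -0.0006], [-0.4805, 0.877, 0.0004], [0.0003, 0.0006, -1.0]] [-0.20979608 -0.14197092 -0.81826663]
```

View pics/d_wrist.png

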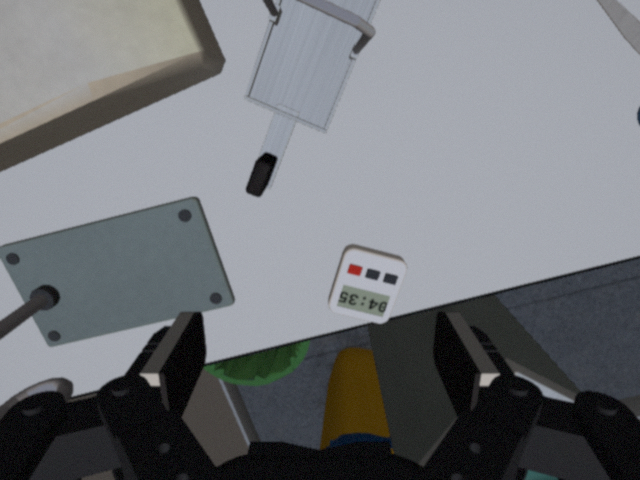

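Request:
arm_command(
  rows=[
    {"delta_rot": [0,0,0],"xyz": [-0.0245,-0.0115,0.02],"gripper": 0.085},
    {"delta_rot": [0,0,0],"xyz": [-0.0245,-0.0115,0.02],"gripper": 0.085},
    {"delta_rot": [0,0,0.145],"xyz": [0,0,0.02],"gripper": 0.085},
    {"delta_rot": [0,0,0.145],"xyz": [0,0,0.02],"gripper": 0.085},
    {"delta_rot": [0,0,0],"xyz": [0,0,0],"gripper": 0.085},
  ],
)

```text
time: 5.5
tool_pos: [0.4916, -0.2278, 0.1476]
tcp_rot: [0.352, -3.116, -0.006]
wrist_force: [-0.4, -0.0, -0.6]
width: 0.996
```

```bash
python3 - <<'E'
from h import *
from workcell import bot
c=shot("wrist","e"); cv2.imwrite("pics/e_wrist.png",c["pixels"][:,:,::-1])
s=bot.read_state(); print(s["time"],s["q"].round(3),s["tool_pos"],R.from_rotvec(s["tcp_rot"]).as_matrix().round(4).tolist(),s["wrist_force"])
print(proj(c,[[.4935,-.2296,.055],[.4935,-.2296,.04]]),proj(load("d_wrist.npz"),[[.4935,-.2296,.055]]))
E
```

```text
5.55 [-0.48   0.085  1.97  -0.     1.091  2.434] [ 0.49254594 -0.22841984  0.1494472 ] [[-0.9742, -0.2256, -0.0039], [-0.2256, 0.9742, 0.002], [0.0034, 0.0029, -1.0]] [ 0.11230541 -0.08101601  0.18147925]
[[317.16710302 232.45825257]
 [317.15177274 225.07477445]] [[259.2219     175.16371741]]
```

View pics/e_wrist.png

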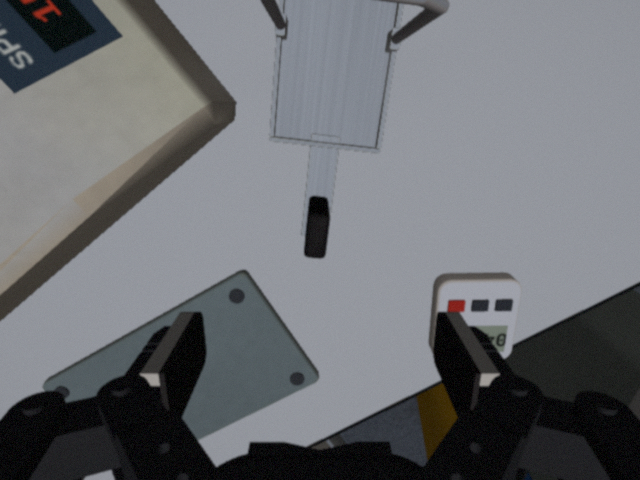

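```bash
python3 - <<'E'
from h import *
e=load("e_wrist.npz"); d=load("d_wrist.npz")
print(ray(e,(320,240))[0],ray(d,(320,240))[0])
def up(c,u0,v0,u1,v1,s):
    im=c["pixels"][v0:v1,u0:u1,::-1].astype(float); im=np.clip(im*2.2,0,255).astype(np.uint8)
    return cv2.resize(im,None,fx=s,fy=s,interpolation=cv2.INTER_CUBIC)
a=up(e,285,185,350,270,6);b=up(d,230,140,295,225,6)
cv2.imwrite("pics/e2.png",np.hstack([a,b]))
E
```

```text
[ 0.5110962  -0.30679982  0.28959577] [ 0.47995429 -0.3033889   0.37328924]
```

View pics/e2.png

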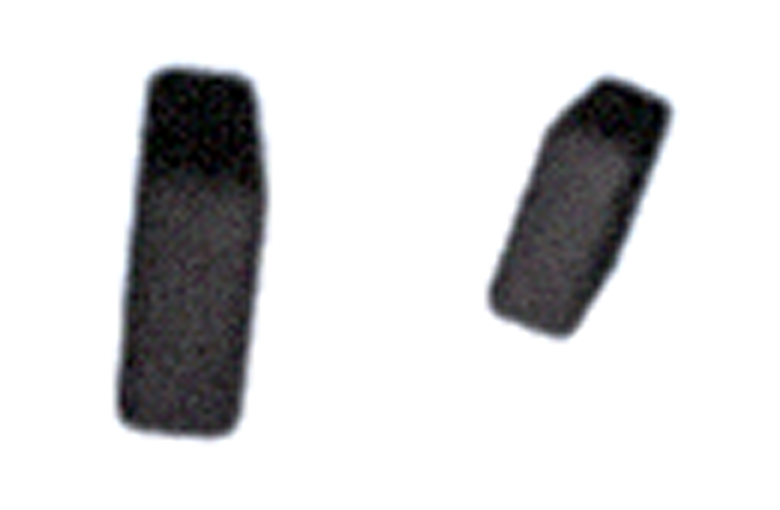

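```bash
python3 - <<'E'
from h import *
e=load("e_wrist.npz"); d=load("d_wrist.npz"); t=load("a_top.npz"); s=load("a_side.npz")
E=np.array([(137,180),(262,192),(242,432),(118,420)])/6+[285,185]; 
D=np.array([(158,128),(242,162),(180,335),(100,305)])/6+[230,140]
for a,b in zip(E,D): print(tri(e,a,d,b))
print("mid",tri(e,E.mean(0),d,D.mean(0)), tri(e,E.mean(0),t,(342.7,254.2)))
P=np.array([plane(e,a,.055) for a in E]); print(P.round(4),P.mean(0)); 
v=(P[0]+P[1]-P[2]-P[3])/2; print(np.linalg.norm(v),np.degrees(np.arctan2(v[1],v[0])))
# tray near corners, z=.012
q=np.array([plane(e,p,.012) for p in [(270,139),(379,152)]]); w=q[1]-q[0]; print(q,np.linalg.norm(w),np.degrees(np.arctan2(w[1],w[0])))
# bail mid: top view bar ends and side
print("bail side/top guess")
crop(e,180,0,480,160,2.6,"pics/e3.png")
E
```

```text
(array([ 0.50102318, -0.23607998,  0.04404949]), np.float64(8.953141422453277e-06))
(array([ 0.4886109 , -0.23900054,  0.04991427]), np.float64(0.0008221525771151117))
(array([ 0.48533477, -0.21570357,  0.0575579 ]), np.float64(0.0004179722713279132))
(array([ 0.49728329, -0.21154524,  0.04973706]), np.float64(0.0007881791401292582))
mid (array([ 0.4929956 , -0.22556121,  0.05011696]), np.float64(0.0001537988654909654)) (array([ 0.49345819, -0.22928474,  0.06059237]), np.float64(0.0006081638207873952))
[[ 0.5015 -0.2392  0.055 ]
 [ 0.4889 -0.2408  0.055 ]
 [ 0.4849 -0.2149  0.055 ]
 [ 0.4979 -0.2133  0.055 ]] [ 0.49327983 -0.22706028  0.055     ]
0.026181119784355947 -81.68557619531167
[[ 0.5358849  -0.27324062  0.012     ]
 [ 0.461929   -0.28115152  0.012     ]] 0.07437780138816928 -173.89441856921454
bail side/top guess
```

View pics/e3.png

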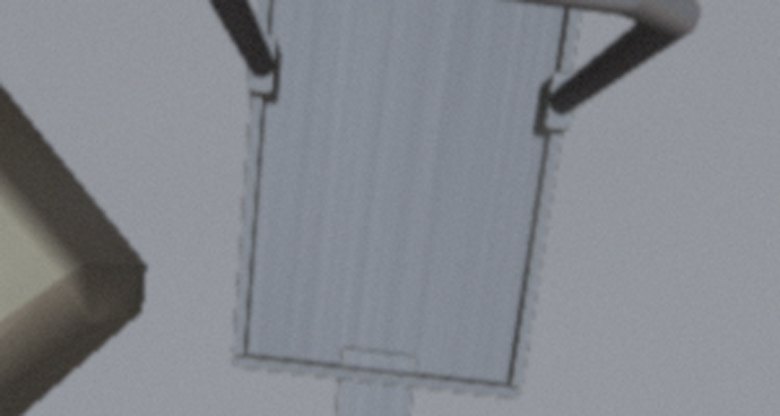

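Request:
arm_command(
  rows=[
    {"delta_rot": [0,0,0.07],"xyz": [-0.001,0.001,0.03],"gripper": 0.085},
    {"delta_rot": [0,0,0],"xyz": [0,0,0.04],"gripper": 0.085},
    {"delta_rot": [0,0,0],"xyz": [0,0,0.04],"gripper": 0.085},
    {"delta_rot": [0,0,0],"xyz": [0,0,0.018],"gripper": 0.085},
    {"delta_rot": [0,0,0],"xyz": [0,0,0],"gripper": 0.06},
  ],
)

```text
time: 6.05
tool_pos: [0.4927, -0.2272, 0.0213]
tcp_rot: [0.245, -3.128, -0.004]
wrist_force: [-0.7, 0.6, -0.4]
width: 0.852
```

```bash
python3 - <<'E'
from h import *
from workcell import bot
c=shot("wrist","f"); cv2.imwrite("pics/f_wrist.png",c["pixels"][:,:,::-1])
s=bot.read_state(); print(s["time"],s["q"].round(3),s["tool_pos"],R.from_rotvec(s["tcp_rot"]).as_matrix().round(4).tolist(),s["wrist_force"],s["width"])
E
```

```text
6.1 [-0.478  0.242  2.057 -0.     0.844  2.508] [ 0.4943679  -0.22800892  0.0232474 ] [[-0.9879, -0.1549, -0.0012], [-0.1549, 0.9879, 0.0006], [0.0011, 0.0008, -1.0]] [0.16453296 0.06267244 0.00765774] 0.7695281716239739
```

View pics/f_wrist.png

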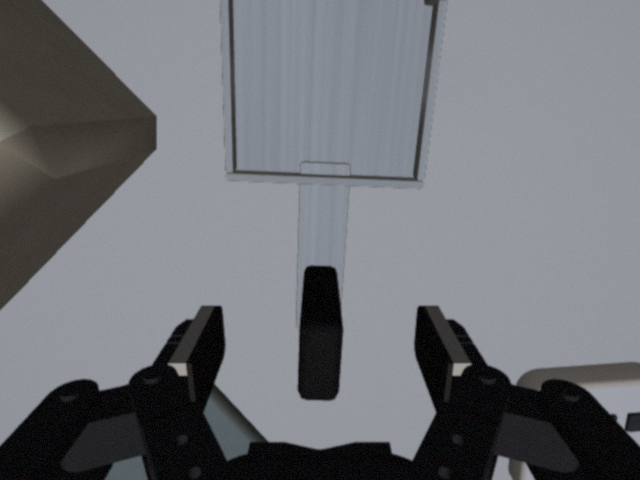

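Request:
arm_command(
  rows=[
    {"delta_rot": [0,0,0],"xyz": [0,0,0],"gripper": 0.0},
    {"delta_rot": [0,0,0],"xyz": [0,0,0],"gripper": 0.0},
    {"delta_rot": [0,0,0],"xyz": [0,0,0],"gripper": 0.0},
    {"delta_rot": [0,0,0],"xyz": [0,0,0],"gripper": 0.0},
    {"delta_rot": [0,0,0],"xyz": [0,0,0],"gripper": 0.0},
    {"delta_rot": [0,0,0],"xyz": [0,0,0],"gripper": 0.0},
    {"delta_rot": [0,0,0],"xyz": [0,0,0],"gripper": 0.0},
  ],
  force=100,
)

```text
time: 6.8
tool_pos: [0.4962, -0.2289, 0.0253]
tcp_rot: [-0.24, 3.13, -0.003]
wrist_force: [-0.3, -0.0, 7.5]
width: 0.147
```

```bash
python3 - <<'E'
from h import *
from workcell import bot
c=shot("wrist","g"); cv2.imwrite("pics/g_wrist.png",c["pixels"][:,:,::-1])
s=bot.read_state(); print(s["time"],s["q"].round(3),s["tool_pos"],s["wrist_force"],s["torque"],s["width"])
E
```

```text
6.85 [-0.478  0.24   2.055 -0.     0.843  2.511] [ 0.49621881 -0.22887556  0.02531463] [-0.6609228  -0.97705723  5.42400489] [0.15406636 0.24233994 0.01467634] 0.14405280245345484
```

View pics/g_wrist.png

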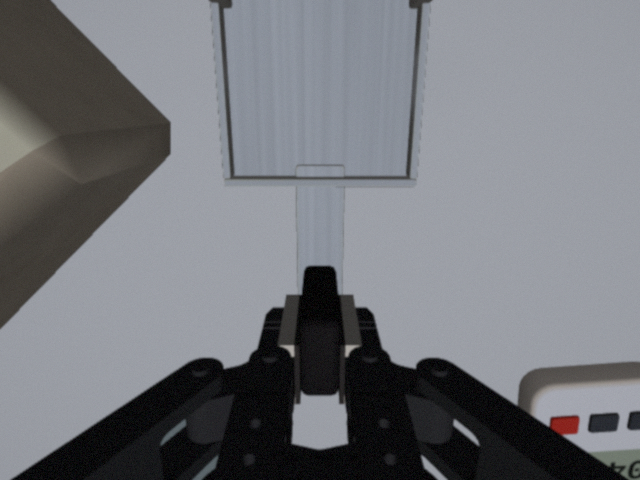

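Request:
arm_command(
  rows=[
    {"delta_rot": [0,0,0],"xyz": [0,0,-0.005],"gripper": 0.0},
    {"delta_rot": [0,0,0],"xyz": [0,0,-0.01],"gripper": 0.0},
    {"delta_rot": [0,0,0],"xyz": [0,0,-0.02],"gripper": 0.0},
    {"delta_rot": [0,0,0],"xyz": [0,0,-0.03],"gripper": 0.0},
    {"delta_rot": [0,0,0],"xyz": [0,0,-0.03],"gripper": 0.0},
    {"delta_rot": [0,0,0],"xyz": [0,0,-0.03],"gripper": 0.0},
    {"delta_rot": [0,0,0],"xyz": [0,0,-0.03],"gripper": 0.0},
    {"delta_rot": [0,0,0],"xyz": [0,0,-0.015],"gripper": 0.0},
    {"delta_rot": [0,0,0],"xyz": [0,0,0],"gripper": 0.0},
    {"delta_rot": [0,0,0],"xyz": [0,0,0],"gripper": 0.0},
  ],
)

```text
time: 7.85
tool_pos: [0.4942, -0.2277, 0.1924]
tcp_rot: [0.239, -3.132, -0.001]
wrist_force: [-0.2, 0.1, -2.3]
width: 0.148
```

```bash
python3 - <<'E'
from h import *
from workcell import bot
c=shot("wrist","i"); cv2.imwrite("pics/i_wrist.png",c["pixels"][:,:,::-1])
s=bot.read_state(); print(s["time"],s["q"].round(3),s["tool_pos"],R.from_rotvec(s["tcp_rot"]).as_matrix().round(4).tolist(),s["wrist_force"],s["torque"],s["width"])
c=shot("side","i"); crop(c,200,100,400,380,2.1,"pics/i_side.png")
s=bot.read_state(); print(s["tool_pos"],s["wrist_force"],s["torque"],s["joint_torque"])
E
```

```text
7.9 [-0.478  0.047  1.928  0.     1.169  2.511] [ 0.49355949 -0.22739455  0.1914182 ] [[-0.9884, -0.152, -0.0027], [-0.152, 0.9884, 0.0015], [0.0025, 0.0019, -1.0]] [ 0.32997595  0.64079969 -2.4730442 ] [ 0.26138522  0.00601458 -0.05001483] 0.14810690242118063
[ 0.49331689 -0.22729403  0.19097393] [ 0.12661705  0.61851119 -1.81392208] [ 0.21575855 -0.00687476 -0.02551127] [ 6.93338763e-03 -4.00087309e+01 -3.71813393e+01 -1.64019791e-01
 -1.52326534e-01 -1.68235143e-03]
```

View pics/i_wrist.png

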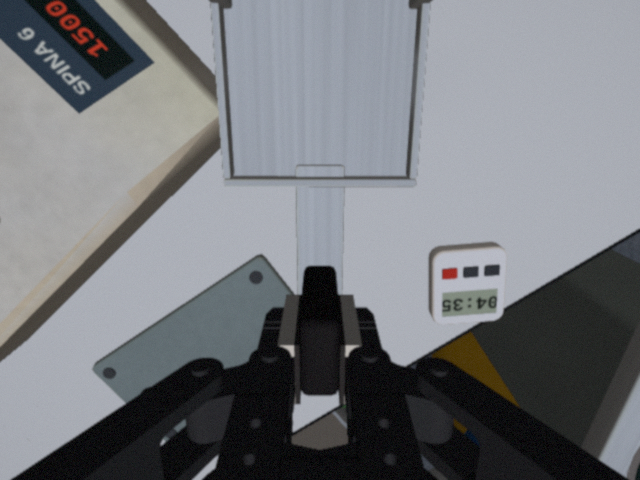

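View pics/i_side.png

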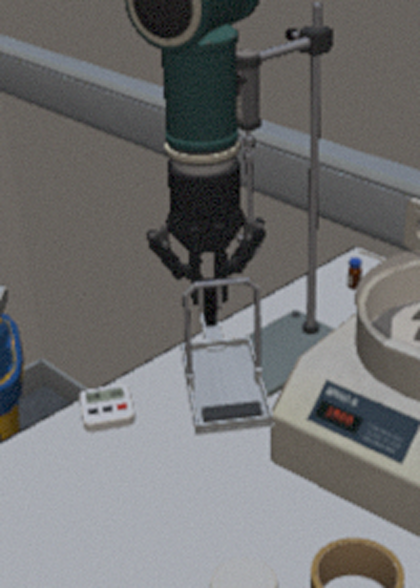

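Request:
arm_command(
  rows=[
    {"delta_rot": [0,0,0],"xyz": [0.015,0,0],"gripper": 0.0},
    {"delta_rot": [0,0,0],"xyz": [0.03,0,0],"gripper": 0.0},
    {"delta_rot": [0,0,0],"xyz": [0.035,0,0],"gripper": 0.0},
    {"delta_rot": [0,0,0],"xyz": [0.03,0,0],"gripper": 0.0},
    {"delta_rot": [0,0,-0.05],"xyz": [0.02,0,0],"gripper": 0.0},
    {"delta_rot": [0,0,-0.12],"xyz": [0.005,0,0],"gripper": 0.0},
    {"delta_rot": [0,0,-0.14],"xyz": [0,0,0],"gripper": 0.0},
    {"delta_rot": [0,0,-0.14],"xyz": [0,0,0],"gripper": 0.0},
    {"delta_rot": [0,0,-0.14],"xyz": [0,0,0],"gripper": 0.0},
    {"delta_rot": [0,0,-0.14],"xyz": [0,0,0],"gripper": 0.0},
    {"delta_rot": [0,0,-0.14],"xyz": [0,0,0],"gripper": 0.0},
    {"delta_rot": [0,0,-0.14],"xyz": [0,0,0],"gripper": 0.0},
  ],
)

```text
time: 9.15
tool_pos: [0.3596, -0.2482, 0.1917]
tcp_rot: [1.732, -2.619, -0.005]
wrist_force: [0.3, 0.6, -2.9]
width: 0.147
```

Request:
arm_command(
  rows=[
    {"delta_rot": [0,0,-0.14],"xyz": [0,0,0],"gripper": 0.0},
    {"delta_rot": [0,0,-0.14],"xyz": [0,0,0],"gripper": 0.0},
    {"delta_rot": [0,0,-0.14],"xyz": [0,0,0],"gripper": 0.0},
    {"delta_rot": [0,0,-0.14],"xyz": [0,0,0],"gripper": 0.0},
    {"delta_rot": [0,0,-0.14],"xyz": [0,0,0],"gripper": 0.0},
    {"delta_rot": [0,0,-0.14],"xyz": [0,0,0],"gripper": 0.0},
    {"delta_rot": [0,0,-0.14],"xyz": [0,0,0],"gripper": 0.0},
    {"delta_rot": [0,0,-0.045],"xyz": [0,0,0],"gripper": 0.0},
    {"delta_rot": [0,0,0],"xyz": [0,0,0],"gripper": 0.0},
    {"delta_rot": [0,0,0],"xyz": [0,0,0],"gripper": 0.0},
  ],
)

```text
time: 10.15
tool_pos: [0.3603, -0.2486, 0.1924]
tcp_rot: [2.79, -1.444, -0.003]
wrist_force: [-0.2, -0.8, -1.5]
width: 0.145
```

```bash
python3 - <<'E'
from h import *
from workcell import bot
for n in ("top","side","wrist"):
    c=shot(n,"j"); 
    if n=="top": crop(c,180,130,430,330,3,"pics/j_top.png")
    if n=="side": crop(c,230,90,390,290,3,"pics/j_side.png")
    if n=="wrist": cv2.imwrite("pics/j_wrist.png",c["pixels"][:,:,::-1])
s=bot.read_state(); print(s["time"],s["q"].round(3),s["tool_pos"],R.from_rotvec(s["tcp_rot"]).as_matrix().round(4).tolist(),s["wrist_force"],s["torque"],s["width"])
E
```

```text
10.3 [-0.66  -0.168  2.128 -0.     1.183  0.295] [ 0.36093023 -0.24873384  0.19292848] [[0.5778, -0.8162, -0.0007], [-0.8162, -0.5778, 0.0003], [-0.0006, 0.0004, -1.0]] [-0.53830233  0.97613507 -2.32307432] [-0.14114196  0.20113875 -0.0350148 ] 0.1458113401846167
```

View pics/j_top.png

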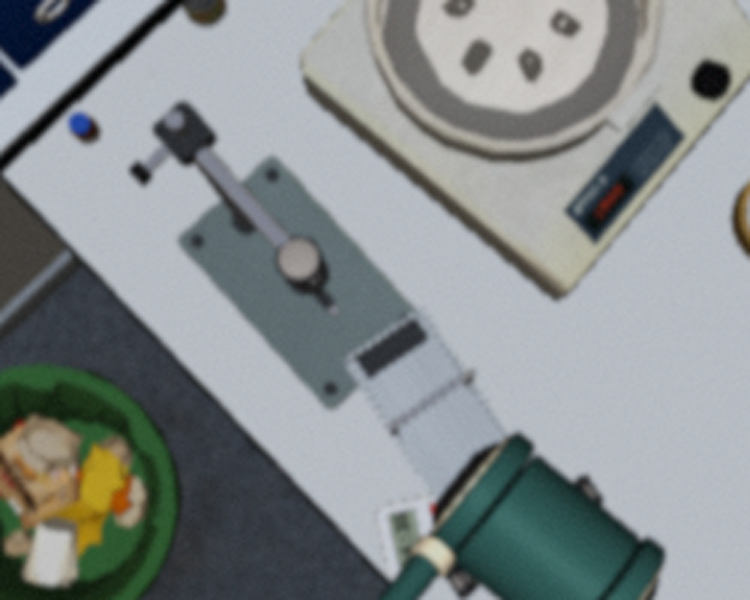

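View pics/j_side.png

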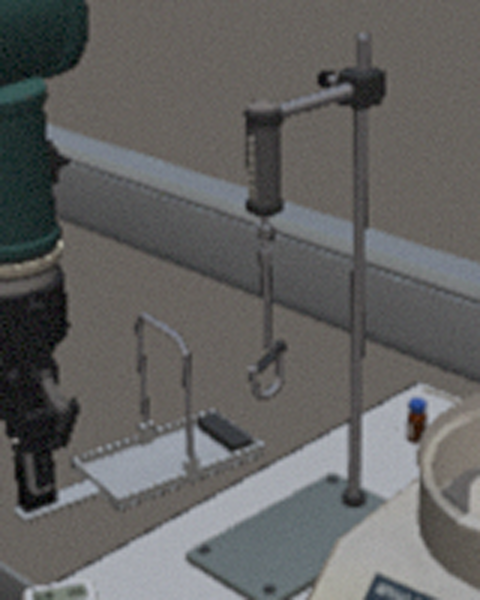

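View pics/j_wrist.png

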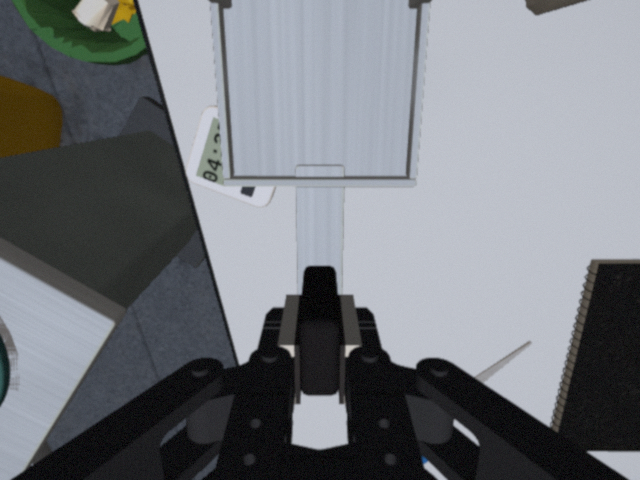

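Request:
arm_command(
  rows=[
    {"delta_rot": [0,0,0],"xyz": [0,-0.015,0.01],"gripper": 0.0},
    {"delta_rot": [0,0,0],"xyz": [0,-0.025,0.015],"gripper": 0.0},
    {"delta_rot": [0,0,0],"xyz": [0.001,-0.025,0.01],"gripper": 0.0},
    {"delta_rot": [0,0,0],"xyz": [0,-0.014,0],"gripper": 0.0},
    {"delta_rot": [0,0,-0.05],"xyz": [0,0,0],"gripper": 0.0},
    {"delta_rot": [0,0,-0.06],"xyz": [0,0,0],"gripper": 0.0},
    {"delta_rot": [0,0,-0.03],"xyz": [0,0,0],"gripper": 0.0},
    {"delta_rot": [0,0,0],"xyz": [0,0,0],"gripper": 0.0},
    {"delta_rot": [0,0,0],"xyz": [0,0,0],"gripper": 0.0},
    {"delta_rot": [0,0,0],"xyz": [0,0,0],"gripper": 0.0},
  ],
)

```text
time: 11.3
tool_pos: [0.4263, -0.2041, 0.1585]
tcp_rot: [2.884, -1.245, 0.0]
wrist_force: [-0.7, 0.1, -1.5]
width: 0.148
```

```bash
python3 - <<'E'
from h import *
from workcell import bot
for n in ("top","side"):
    c=shot(n,"k"); 
    if n=="top": crop(c,240,170,340,270,6,"pics/k_top.png")
    if n=="side": crop(c,275,120,355,250,6,"pics/k_side.png"); im=cv2.imread("pics/k_side.png"); cv2.imwrite("pics/k_side.png",im[:600] if 0 else cv2.resize(im,None,fx=.76,fy=.76))
s=bot.read_state(); print(s["time"],s["q"].round(3),s["tool_pos"],R.from_rotvec(s["tcp_rot"]).as_matrix().round(4).tolist(),s["wrist_force"],s["torque"],s["width"])
E
```

```text
11.4 [-0.499 -0.064  2.103 -0.     1.103  0.316] [ 0.42630911 -0.20403884  0.15838745] [[0.6862, -0.7275, 0.0001], [-0.7275, -0.6862, -0.0001], [0.0002, -0.0, -1.0]] [-0.67170896  0.32262257 -1.66957387] [-0.16091781  0.15308134  0.02889635] 0.14434005684966186
```

View pics/k_top.png

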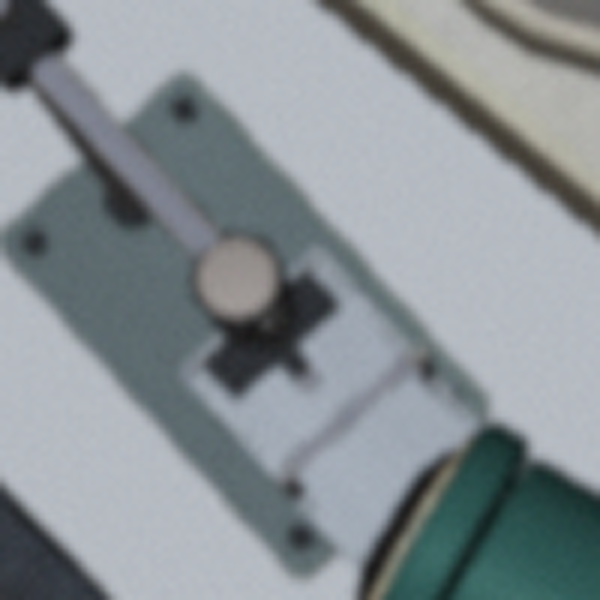

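View pics/k_side.png

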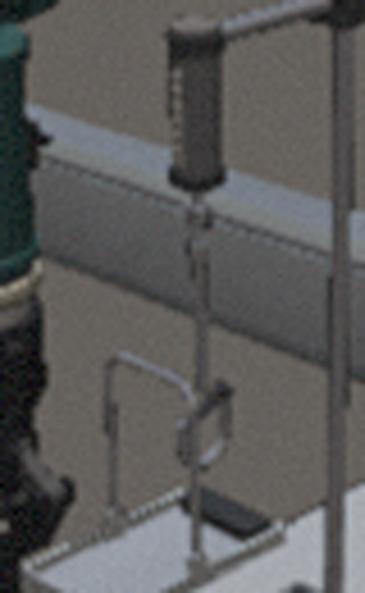

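```bash
python3 - <<'E'
from h import *
t=load("k_top.npz"); s=load("k_side.npz")
ax=np.array([.7275,.6862,0]); ay=np.array([-.6862,.7275,0]); g=np.array([.4263,-.2040,.1584])
b=g+.12*ax+[0,0,.0997]; H=np.array([.5422,-.094,0])
pts=[b+ay*.025,b,b-ay*.025,b+ay*.035+[0,0,-.015],b-ay*.035-[0,0,.015],H+[0,0,.33],H+[0,0,.25],H+[0,0,.178],H-ax*.0175+[0,0,.214],H+[0,0,.352],H+[0,0,.436]]
for c,n,o,z in((t,"top",(240,170),6),(s,"side",(285,160),9)):
    print(n); P=proj(c,pts); print(P.round(1).tolist())
    if n=="top": im=cv2.imread("pics/k_top.png")
    else:
        im=cv2.resize(c["pixels"][160:225,285:355,::-1],None,fx=9,fy=9,interpolation=cv2.INTER_CUBIC)
    cv2.imwrite(f"pics/l_{n}0.png",im)
    for p in P:
        q=((p+.5-o)*z); cv2.circle(im,tuple(int(x) for x in q),3,(0,0,255),1)
    cv2.imwrite(f"pics/l_{n}.png",im)
E
```

```text
top
[[289.0, 246.4], [297.3, 238.9], [305.7, 231.4], [286.1, 249.8], [309.1, 229.1], [283.2, 222.4], [285.5, 226.3], [287.4, 229.5], [291.5, 233.5], [282.5, 221.2], [279.7, 216.4]]
side
[[301.3, 196.8], [308.0, 199.8], [314.8, 202.9], [298.9, 200.9], [317.8, 209.6], [318.8, 168.4], [319.3, 197.7], [319.8, 222.3], [314.7, 212.4], [318.7, 159.9], [318.1, 125.9]]
```

View pics/l_top.png

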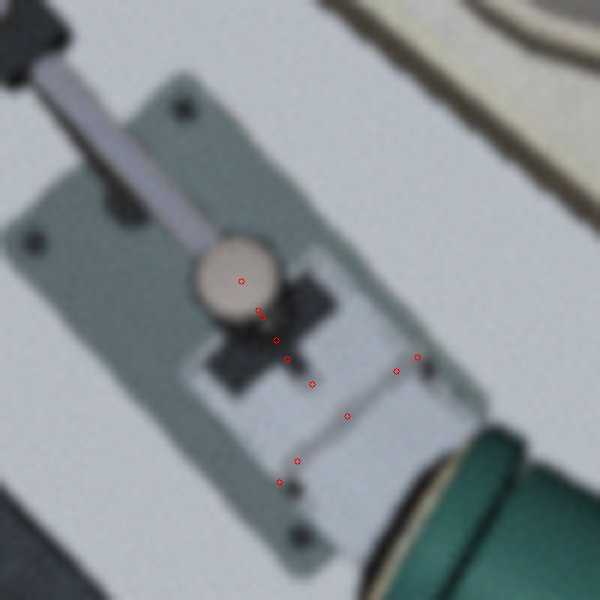

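View pics/l_side.png

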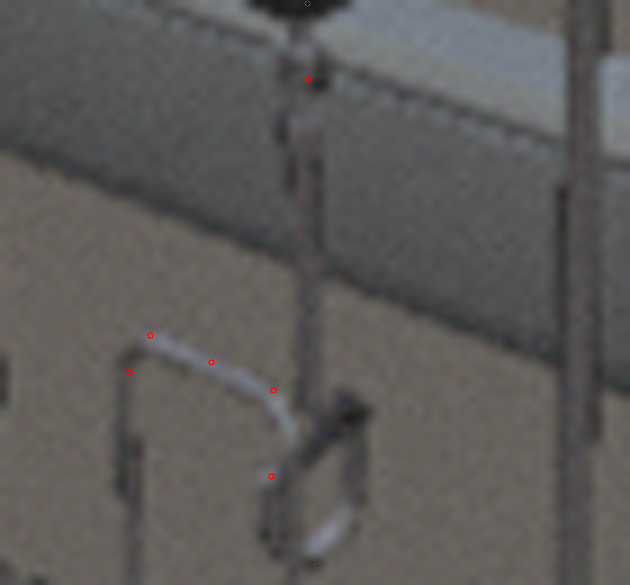

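View pics/l_side0.png

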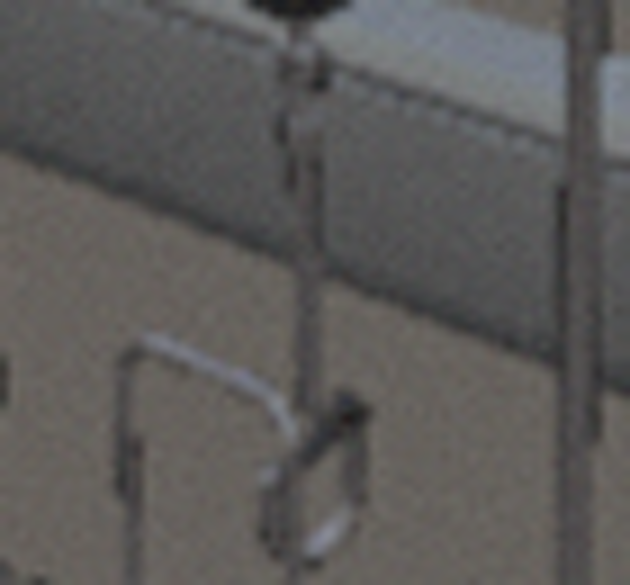

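Request:
arm_command(
  rows=[
    {"delta_rot": [0,0,0],"xyz": [0,-0.004,0],"gripper": 0.0},
    {"delta_rot": [0,0,0],"xyz": [0,-0.007,0],"gripper": 0.0},
    {"delta_rot": [0,0,0],"xyz": [0,-0.007,0],"gripper": 0.0},
    {"delta_rot": [0,0,0],"xyz": [0,-0.004,0],"gripper": 0.0},
    {"delta_rot": [0,0,0],"xyz": [0,-0.002,0],"gripper": 0.0},
    {"delta_rot": [0,0,0],"xyz": [0,-0.001,0],"gripper": 0.0},
    {"delta_rot": [0,0,0],"xyz": [0,-0.001,0],"gripper": 0.0},
    {"delta_rot": [0,0,0],"xyz": [0,-0.001,0],"gripper": 0.0},
    {"delta_rot": [0,0,0],"xyz": [0,-0.001,0],"gripper": 0.0},
    {"delta_rot": [0,0,0],"xyz": [0,-0.001,0],"gripper": 0.0},
    {"delta_rot": [0,0,0],"xyz": [0,-0.001,0],"gripper": 0.0},
    {"delta_rot": [0,0,0],"xyz": [0,-0.001,0],"gripper": 0.0},
  ],
)

```text
time: 12.6
tool_pos: [0.4489, -0.1826, 0.1583]
tcp_rot: [2.885, -1.244, 0.0]
wrist_force: [0.2, 0.5, -0.9]
width: 0.146
```

Request:
arm_command(
  rows=[
    {"delta_rot": [0,0,0],"xyz": [0,-0.001,0],"gripper": 0.0},
    {"delta_rot": [0,0,0],"xyz": [0,-0.001,0],"gripper": 0.0},
    {"delta_rot": [0,0,0],"xyz": [0,-0.001,0],"gripper": 0.0},
    {"delta_rot": [0,0,0],"xyz": [0,-0.001,0],"gripper": 0.0},
    {"delta_rot": [0,0,0],"xyz": [0,-0.001,0],"gripper": 0.0},
    {"delta_rot": [0,0,0],"xyz": [0,-0.001,0],"gripper": 0.0},
    {"delta_rot": [0,0,0],"xyz": [0,-0.0005,0],"gripper": 0.0},
    {"delta_rot": [0,0,0],"xyz": [0,0,0],"gripper": 0.0},
    {"delta_rot": [0,0,0],"xyz": [0,0,0],"gripper": 0.0},
    {"delta_rot": [0,0,0],"xyz": [0,0,0],"gripper": 0.0},
    {"delta_rot": [0,0,0],"xyz": [0,0,0],"gripper": 0.0},
  ],
)

```text
time: 13.7
tool_pos: [0.4536, -0.1782, 0.1583]
tcp_rot: [2.885, -1.244, -0.0]
wrist_force: [0.5, 0.7, -1.8]
width: 0.151
```

```bash
cat > look.py <<'E'
import sys
from h import *
from workcell import bot
tag=sys.argv[1]; n=int(sys.argv[2]) if len(sys.argv)>2 else 1
F=[];T=[]; ims=[]
for k in range(n):
    c=shot("side",f"{tag}{k}"); s=bot.read_state(); F.append(s["wrist_force"]); T.append(s["torque"])
    im=c["pixels"][155:230,285:355,::-1].astype(float)*1.5
    ims.append(cv2.resize(np.clip(im,0,255).astype(np.uint8),None,fx=(8 if n==1 else 5),fy=(8 if n==1 else 5),interpolation=cv2.INTER_CUBIC))
cv2.imwrite(f"pics/{tag}.png",np.hstack([ims[0],ims[-1]]) if n>1 else ims[0])
F=np.array(F);T=np.array(T)
ax=np.array([.7275,.6862,0]); 
print(s["time"],s["tool_pos"].round(4),"F",F.mean(0).round(2),"sd",F.std(0).round(2),"Fx",(F@ax).mean().round(2),"T",T.mean(0).round(3),T.std(0).round(3),s["width"], "rotdev",(R.from_rotvec(s["tcp_rot"]).as_matrix()[:,2]).round(4))
E
python3 look.py m 8
```

```text
14.1 [ 0.4536 -0.1782  0.1583] F [-0.02 -0.22 -1.89] sd [0.29 0.4  0.37] Fx -0.16 T [-0.148  0.166  0.008] [0.027 0.02  0.02 ] 0.14573782217640985 rotdev [ 0. -0. -1.]
```

View pics/m.png

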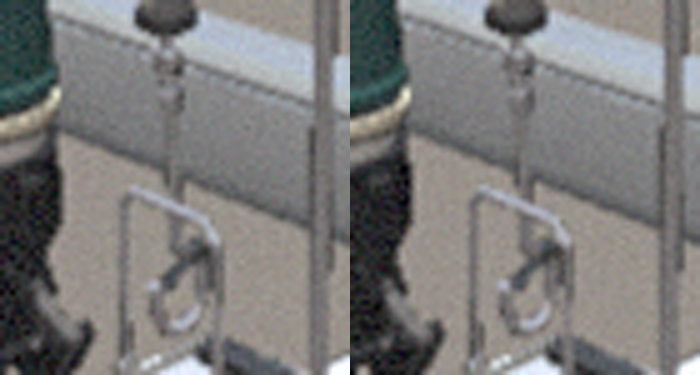

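```bash
python3 - <<'E'
from h import *
# shank centre per row: dark/bright vs background: track via template shift between frames
ref=cv2.cvtColor(load("m0_side.npz")["pixels"],cv2.COLOR_RGB2GRAY).astype(np.float32)
for k in range(8):
    g=cv2.cvtColor(load(f"m{k}_side.npz")["pixels"],cv2.COLOR_RGB2GRAY).astype(np.float32)
    print(k,[tuple(np.round(cv2.phaseCorrelate(ref[v0:v1,u0:u1],g[v0:v1,u0:u1],cv2.createHanningWindow((u1-u0,v1-v0),cv2.CV_32F))[0],2)) for u0,v0,u1,v1 in [(308,200,330,224),(300,185,335,225)]])
c=load("m7_side.npz"); im=c["pixels"][150:230,280:350,::-1].astype(float)*1.7
cv2.imwrite("pics/m2.png",cv2.resize(np.clip(im,0,255).astype(np.uint8),None,fx=7,fy=7,interpolation=cv2.INTER_CUBIC))
crop(shot("top","m"),250,180,330,255,7,"pics/m_top.png")
E
```

```text
0 [(np.float64(0.0), np.float64(0.0)), (np.float64(0.0), np.float64(0.0))]
1 [(np.float64(0.13), np.float64(0.06)), (np.float64(-0.06), np.float64(-0.09))]
2 [(np.float64(-0.02), np.float64(0.2)), (np.float64(-0.07), np.float64(0.05))]
3 [(np.float64(-0.1), np.float64(0.04)), (np.float64(0.05), np.float64(-0.09))]
4 [(np.float64(0.22), np.float64(0.11)), (np.float64(0.15), np.float64(0.1))]
5 [(np.float64(-0.14), np.float64(-0.14)), (np.float64(-0.04), np.float64(-0.1))]
6 [(np.float64(0.14), np.float64(-0.3)), (np.float64(0.13), np.float64(-0.03))]
7 [(np.float64(0.02), np.float64(0.3)), (np.float64(0.04), np.float64(0.07))]
```

View pics/m2.png

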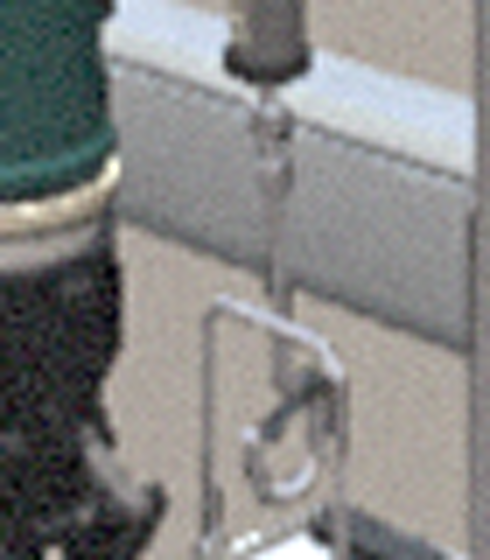

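View pics/m_top.png

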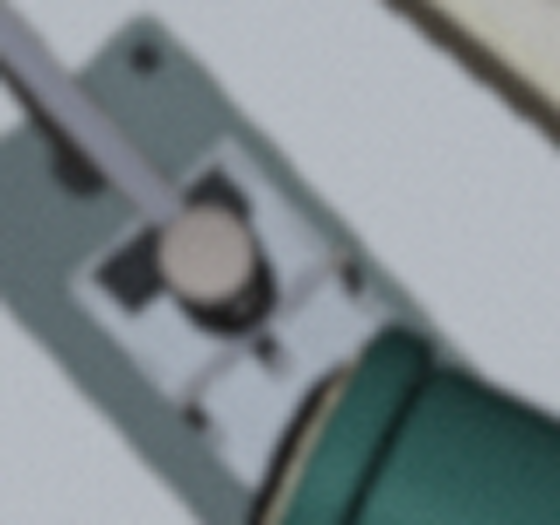

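```bash
python3 - <<'E'
from h import *
m=np.mean([load(f"m{k}_side.npz")["pixels"].astype(float) for k in range(8)],0).mean(2)
k=load("k_side.npz")["pixels"].astype(float).mean(2); a=np.mean([load(f"{x}_side.npz")["pixels"].astype(float) for x in "ijk"],0).mean(2)
# hook ring / bottom
for nm,im in(("k",k),("m",m)):
    for v in range(172,196,3):
        p=im[v:v+3,308:332].mean(0); b=np.median(p); w=np.clip(np.abs(p-b)-4,0,None)
        print(nm,v,p.round(0).astype(int).tolist())
E
```

```text
k 172 [85, 86, 85, 86, 86, 88, 88, 76, 64, 88, 91, 93, 91, 89, 91, 87, 92, 92, 92, 90, 91, 89, 94, 92]
k 175 [85, 85, 84, 84, 84, 84, 88, 79, 66, 73, 78, 74, 73, 88, 88, 90, 86, 90, 90, 88, 88, 90, 90, 89]
k 178 [81, 80, 81, 81, 81, 83, 85, 84, 72, 56, 77, 68, 62, 86, 86, 85, 86, 85, 87, 86, 84, 86, 87, 88]
k 181 [76, 79, 80, 80, 80, 81, 80, 81, 80, 76, 77, 70, 63, 84, 84, 81, 83, 82, 86, 82, 85, 86, 87, 85]
k 184 [69, 67, 69, 67, 68, 69, 73, 76, 76, 78, 78, 70, 63, 82, 81, 80, 83, 80, 82, 79, 82, 83, 83, 83]
k 187 [97, 99, 99, 91, 88, 78, 80, 73, 71, 69, 74, 76, 70, 71, 74, 77, 77, 78, 78, 80, 81, 79, 81, 79]
k 190 [99, 97, 97, 98, 96, 98, 101, 97, 99, 90, 75, 75, 79, 80, 81, 73, 71, 69, 65, 68, 69, 71, 74, 74]
k 193 [101, 96, 98, 97, 97, 97, 96, 98, 97, 92, 77, 76, 85, 100, 100, 97, 97, 96, 96, 92, 85, 83, 72, 68]
m 172 [85, 85, 84, 86, 86, 86, 86, 87, 86, 85, 91, 90, 77, 68, 90, 90, 90, 90, 90, 91, 90, 90, 92, 91]
m 175 [84, 83, 84, 84, 84, 84, 85, 85, 82, 74, 76, 75, 65, 68, 87, 88, 87, 89, 89, 88, 87, 89, 89, 89]
m 178 [81, 81, 82, 83, 82, 83, 83, 84, 85, 81, 74, 75, 77, 85, 86, 85, 87, 86, 87, 86, 87, 87, 87, 87]
m 181 [76, 77, 79, 80, 80, 80, 80, 81, 80, 78, 73, 76, 77, 83, 83, 84, 84, 84, 83, 83, 84, 85, 86, 85]
m 184 [69, 69, 68, 66, 67, 68, 72, 75, 76, 73, 70, 77, 78, 80, 81, 80, 82, 81, 81, 80, 82, 82, 83, 84]
m 187 [98, 98, 96, 92, 86, 82, 81, 74, 69, 62, 60, 78, 75, 72, 73, 75, 76, 79, 80, 79, 80, 80, 80, 82]
m 190 [98, 98, 98, 103, 102, 98, 98, 98, 98, 85, 63, 75, 67, 60, 79, 76, 70, 67, 66, 67, 68, 72, 73, 75]
m 193 [94, 84, 78, 87, 97, 99, 106, 108, 109, 110, 103, 90, 75, 73, 99, 98, 97, 96, 93, 91, 87, 81, 74, 69]
```

Request:
arm_command(
  rows=[
    {"delta_rot": [0,0,0],"xyz": [0,-0.0005,0],"gripper": 0.0},
    {"delta_rot": [0,0,0],"xyz": [0,-0.0005,0],"gripper": 0.0},
    {"delta_rot": [0,0,0],"xyz": [0,-0.0005,0],"gripper": 0.0},
    {"delta_rot": [0,0,0],"xyz": [0,-0.0005,0],"gripper": 0.0},
    {"delta_rot": [0,0,0],"xyz": [0,-0.0005,0],"gripper": 0.0},
    {"delta_rot": [0,0,0],"xyz": [0,0,0],"gripper": 0.0},
    {"delta_rot": [0,0,0],"xyz": [0,0,0],"gripper": 0.0},
    {"delta_rot": [0,0,0],"xyz": [0,0,0],"gripper": 0.0},
    {"delta_rot": [0,0,0],"xyz": [0,0,0],"gripper": 0.0},
    {"delta_rot": [0,0,0],"xyz": [0,0,0],"gripper": 0.0},
    {"delta_rot": [0,0,0],"xyz": [0,0,0],"gripper": 0.0},
    {"delta_rot": [0,0,0],"xyz": [0,0,0],"gripper": 0.0},
  ],
)

```text
time: 15.35
tool_pos: [0.4555, -0.1764, 0.1583]
tcp_rot: [2.885, -1.244, -0.0]
wrist_force: [-0.3, -0.3, -1.9]
width: 0.15
```

```bash
python3 look.py n 6; python3 - <<'E'
from h import *
m=np.mean([load(f"n{k}_side.npz")["pixels"].astype(float) for k in range(6)],0)
im=m[150:230,280:350,::-1]*1.7
cv2.imwrite("pics/n2.png",cv2.resize(np.clip(im,0,255).astype(np.uint8),None,fx=7,fy=7,interpolation=cv2.INTER_CUBIC))
E
```

```text
15.65 [ 0.4555 -0.1764  0.1583] F [ 0.21 -0.29 -1.83] sd [0.51 0.5  0.33] Fx -0.05 T [-0.157  0.158 -0.026] [0.04  0.015 0.03 ] 0.1458681702557064 rotdev [ 0.  0. -1.]
```

View pics/n2.png

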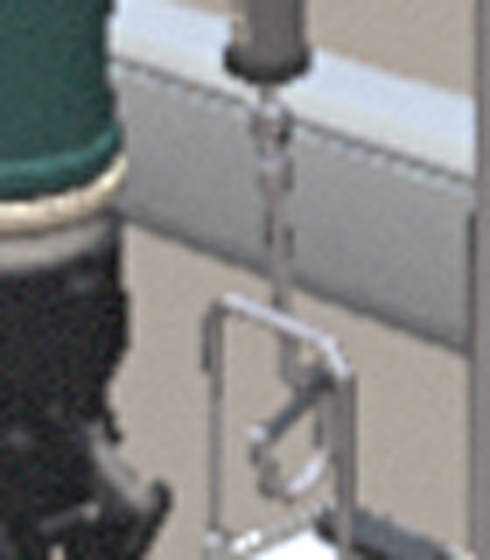

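Request:
arm_command(
  rows=[
    {"delta_rot": [0,0,0],"xyz": [0,0,0.001],"gripper": 0.0},
    {"delta_rot": [0,0,0],"xyz": [0,0,0.002],"gripper": 0.0},
    {"delta_rot": [0,0,0],"xyz": [0,0,0.002],"gripper": 0.0},
    {"delta_rot": [0,0,0],"xyz": [0,0,0.002],"gripper": 0.0},
    {"delta_rot": [0,0,0],"xyz": [0,0,0.002],"gripper": 0.0},
    {"delta_rot": [0,0,0],"xyz": [0,0,0.002],"gripper": 0.0},
    {"delta_rot": [0,0,0],"xyz": [0,0,0.002],"gripper": 0.0},
    {"delta_rot": [0,0,0],"xyz": [0,0,0.002],"gripper": 0.0},
    {"delta_rot": [0,0,0],"xyz": [0,0,0.002],"gripper": 0.0},
    {"delta_rot": [0,0,0],"xyz": [0,0,0.002],"gripper": 0.0},
    {"delta_rot": [0,0,0],"xyz": [0,0,0.002],"gripper": 0.0},
    {"delta_rot": [0,0,0],"xyz": [0,0,0.002],"gripper": 0.0},
  ],
)

```text
time: 16.85
tool_pos: [0.4555, -0.1765, 0.1351]
tcp_rot: [2.885, -1.244, 0.0]
wrist_force: [0.9, -0.7, -1.9]
width: 0.144
```

```bash
python3 look.py o 3
```

```text
17.0 [ 0.4553 -0.1764  0.135 ] F [-0.3   0.4  -1.63] sd [0.5  0.54 0.53] Fx 0.06 T [-0.143  0.186  0.039] [0.025 0.035 0.008] 0.1513267428258953 rotdev [-4.e-04  2.e-04 -1.e+00]
```

View pics/o.png

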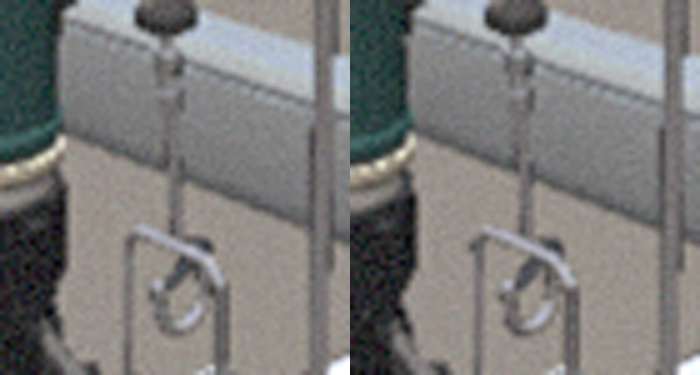

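Request:
arm_command(
  rows=[
    {"delta_rot": [0,0,0],"xyz": [0,0,0.001],"gripper": 0.0},
    {"delta_rot": [0,0,0],"xyz": [0,0,0.001],"gripper": 0.0},
    {"delta_rot": [0,0,0],"xyz": [0,0,0.001],"gripper": 0.0},
    {"delta_rot": [0,0,0],"xyz": [0,0,0.001],"gripper": 0.0},
    {"delta_rot": [0,0,0],"xyz": [0,0,0.001],"gripper": 0.0},
    {"delta_rot": [0,0,0],"xyz": [0,0,0.001],"gripper": 0.0},
    {"delta_rot": [0,0,0],"xyz": [0,0,0.001],"gripper": 0.0},
    {"delta_rot": [0,0,0],"xyz": [0,0,0.001],"gripper": 0.0},
    {"delta_rot": [0,0,0],"xyz": [0,0,0.001],"gripper": 0.0},
    {"delta_rot": [0,0,0],"xyz": [0,0,0.001],"gripper": 0.0},
  ],
)

```text
time: 18.0
tool_pos: [0.4555, -0.1764, 0.1252]
tcp_rot: [-2.885, 1.244, 0.0]
wrist_force: [0.5, 0.1, -1.8]
width: 0.145
```

```bash
python3 look.py p 4
```

```text
18.2 [ 0.4554 -0.1764  0.1252] F [-0.11 -0.09 -1.78] sd [0.33 0.41 0.48] Fx -0.14 T [-0.151  0.148 -0.003] [0.018 0.013 0.012] 0.14695338810203737 rotdev [-1.e-04  1.e-04 -1.e+00]
```

View pics/p.png

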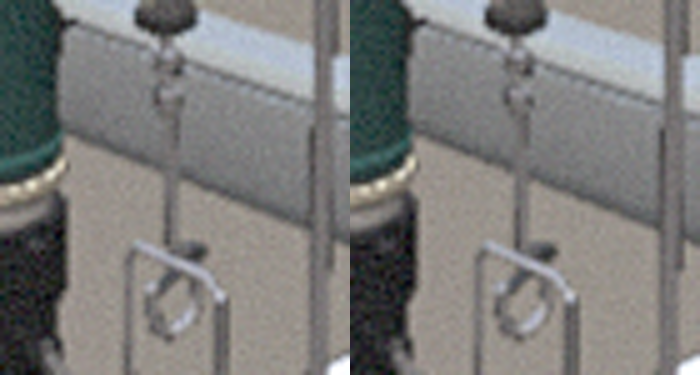

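Request:
arm_command(
  rows=[
    {"delta_rot": [0,0,0],"xyz": [0,0,0.001],"gripper": 0.0},
    {"delta_rot": [0,0,0],"xyz": [0,0,0.001],"gripper": 0.0},
    {"delta_rot": [0,0,0],"xyz": [0,0,0.001],"gripper": 0.0},
    {"delta_rot": [0,0,0],"xyz": [0,0,0.001],"gripper": 0.0},
    {"delta_rot": [0,0,0],"xyz": [0,0,0.001],"gripper": 0.0},
    {"delta_rot": [0,0,0],"xyz": [0,0,0.001],"gripper": 0.0},
  ],
)

```text
time: 18.8
tool_pos: [0.4561, -0.1766, 0.1198]
tcp_rot: [-2.884, 1.244, -0.002]
wrist_force: [-0.2, 0.4, 2.0]
width: 0.144
```

```bash
cat >> look.py <<'E'
ay=np.array([-.6862,.7275,0]); ty=(T@ay).mean()
print("P from Fz %.2f  from torque %.2f   bail z %.4f depth %.1f"%(F[:,2].mean()+1.86,1.85-ty/.12,s["tool_pos"][2]+.0997,1000*(.33-s["tool_pos"][2]-.0997)))
E
python3 look.py q 4
```

```text
19.0 [ 0.4559 -0.1766  0.1197] F [ 0.03 -0.23  1.35] sd [0.41 0.12 0.07] Fx -0.14 T [ 0.115 -0.078  0.008] [0.024 0.028 0.046] 0.1454087251953316 rotdev [ 9.e-04 -2.e-04 -1.e+00]
P from Fz 3.21  from torque 2.98   bail z 0.2194 depth 110.6
```

View pics/q.png

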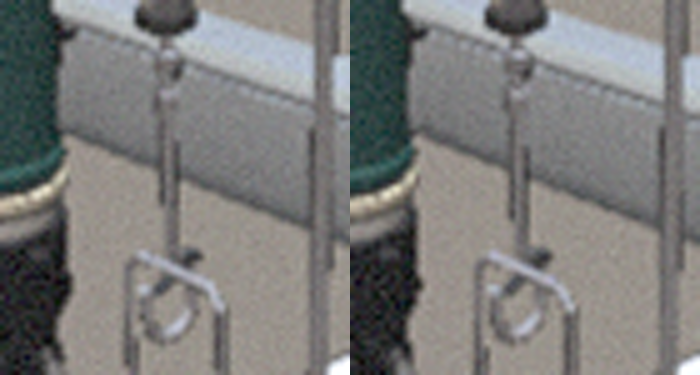

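Request:
arm_command(
  rows=[
    {"delta_rot": [0,0,0],"xyz": [0,0,0.0005],"gripper": 0.0},
    {"delta_rot": [0,0,0],"xyz": [0,0,0.0005],"gripper": 0.0},
    {"delta_rot": [0,0,0],"xyz": [0,0,0.0005],"gripper": 0.0},
    {"delta_rot": [0,0,0],"xyz": [0,0,0.0005],"gripper": 0.0},
  ],
)

```text
time: 19.4
tool_pos: [0.4556, -0.1765, 0.1174]
tcp_rot: [-2.885, 1.244, -0.001]
wrist_force: [-0.3, -0.6, 1.8]
width: 0.143
```

```bash
python3 look.py r 3
```

```text
19.55 [ 0.4553 -0.1764  0.1171] F [0.3  0.45 1.57] sd [0.25 0.61 0.55] Fx 0.52 T [ 0.072 -0.093 -0.011] [0.007 0.034 0.008] 0.14583574598766105 rotdev [-4.e-04  1.e-04 -1.e+00]
P from Fz 3.43  from torque 2.83   bail z 0.2168 depth 113.2
```

Request:
arm_command(
  rows=[
    {"delta_rot": [0,0,0],"xyz": [0,0,0.0008],"gripper": 0.0},
    {"delta_rot": [0,0,0],"xyz": [0,0,0.0008],"gripper": 0.0},
    {"delta_rot": [0,0,0],"xyz": [0,0,0.0008],"gripper": 0.0},
    {"delta_rot": [0,0,0],"xyz": [0,0,0.0008],"gripper": 0.0},
    {"delta_rot": [0,0,0],"xyz": [0,0,0.0008],"gripper": 0.0},
    {"delta_rot": [0,0,0],"xyz": [0,0,0.0008],"gripper": 0.0},
  ],
)

```text
time: 20.15
tool_pos: [0.4554, -0.1764, 0.1123]
tcp_rot: [2.885, -1.244, -0.0]
wrist_force: [0.2, 0.5, -0.1]
width: 0.141
```

```bash
python3 look.py s 3
```

```text
20.3 [ 0.4554 -0.1764  0.1124] F [ 0.45 -0.11  0.06] sd [0.47 0.38 0.38] Fx 0.25 T [0.009 0.027 0.014] [0.032 0.012 0.014] 0.14797711848457934 rotdev [-3.e-04  1.e-04 -1.e+00]
P from Fz 1.92  from torque 1.74   bail z 0.2121 depth 117.9
```

View pics/s.png

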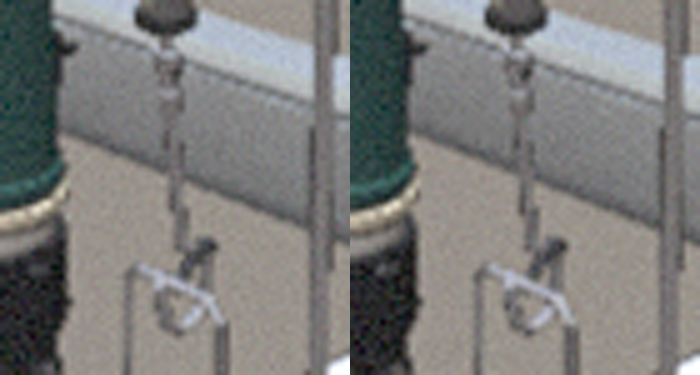

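```bash
python3 - <<'E'
from h import *
o=[]
for tag in "qs":
    m=np.mean([load(f"{tag}{k}_side.npz")["pixels"].astype(float) for k in range(3)],0)
    im=m[190:230,300:340,::-1]*1.7
    o.append(cv2.resize(np.clip(im,0,255).astype(np.uint8),None,fx=10,fy=10,interpolation=cv2.INTER_CUBIC))
cv2.imwrite("pics/s2.png",np.hstack(o))
g=np.array([.4554,-.1764,.1124]);ax=np.array([.7275,.6862,0]); print(proj(load("s0_side.npz"),g+.12*ax+[0,0,.0997]))
E
```

```text
[[319.75050581 210.8770099 ]]
```

View pics/s2.png

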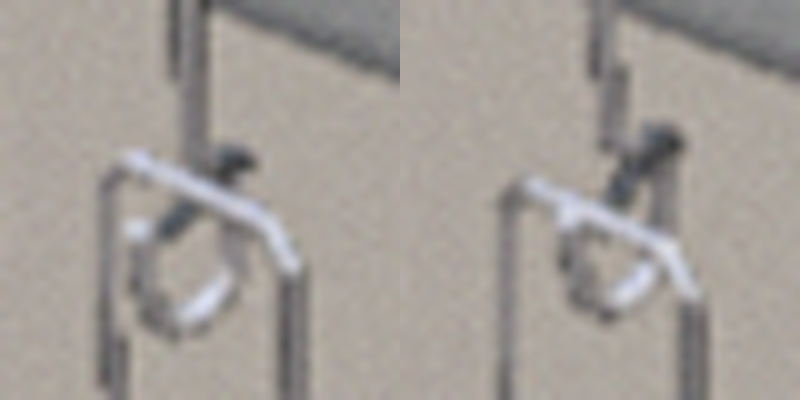

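Request:
arm_command(
  rows=[
    {"delta_rot": [0,0,0],"xyz": [0,0,0.0006],"gripper": 0.0},
    {"delta_rot": [0,0,0],"xyz": [0,0,0.0006],"gripper": 0.0},
    {"delta_rot": [0,0,0],"xyz": [0,0,0.0006],"gripper": 0.0},
    {"delta_rot": [0,0,0],"xyz": [0,0,0.0006],"gripper": 0.0},
    {"delta_rot": [0,0,0],"xyz": [0,0,0.0006],"gripper": 0.0},
    {"delta_rot": [0,0,0],"xyz": [0,0,0.0006],"gripper": 0.0},
  ],
)

```text
time: 20.9
tool_pos: [0.4555, -0.1765, 0.1089]
tcp_rot: [-2.885, 1.244, -0.0]
wrist_force: [0.2, -0.6, 0.9]
width: 0.147
```

```bash
cat >> look.py <<'E'
m=np.mean([load(f"{tag}{k}_side.npz")["pixels"].astype(float) for k in range(n)],0)
im=m[160:230,290:350,::-1]*1.7
cv2.imwrite(f"pics/{tag}.png",cv2.resize(np.clip(im,0,255).astype(np.uint8),None,fx=8,fy=8,interpolation=cv2.INTER_CUBIC))
E
python3 look.py t 3
```

```text
21.05 [ 0.4554 -0.1764  0.1088] F [0.57 0.02 0.08] sd [0.47 0.66 0.09] Fx 0.43 T [ 0.045 -0.02  -0.007] [0.02  0.016 0.035] 0.14523686850880085 rotdev [-1.e-04  1.e-04 -1.e+00]
P from Fz 1.94  from torque 2.23   bail z 0.2085 depth 121.5
```

View pics/t.png

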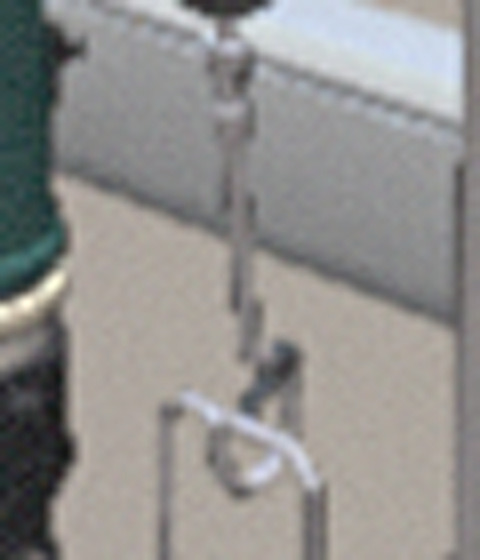

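Request:
arm_command(
  rows=[
    {"delta_rot": [0,0,0],"xyz": [0,0,0.0006],"gripper": 0.0},
    {"delta_rot": [0,0,0],"xyz": [0,0,0.0006],"gripper": 0.0},
    {"delta_rot": [0,0,0],"xyz": [0,0,0.0006],"gripper": 0.0},
    {"delta_rot": [0,0,0],"xyz": [0,0,0.0006],"gripper": 0.0},
    {"delta_rot": [0,0,0],"xyz": [0,0,0.0006],"gripper": 0.0},
    {"delta_rot": [0,0,0],"xyz": [0,0,0.0006],"gripper": 0.0},
  ],
)

```text
time: 21.65
tool_pos: [0.4555, -0.1764, 0.1052]
tcp_rot: [-2.885, 1.244, -0.0]
wrist_force: [0.7, -0.0, 0.1]
width: 0.148
```

```bash
python3 look.py u 3
```

```text
21.8 [ 0.4554 -0.1764  0.1052] F [-0.31 -0.31  0.08] sd [0.54 0.5  0.17] Fx -0.44 T [ 0.044 -0.063  0.001] [0.021 0.014 0.017] 0.14801261815634048 rotdev [-2.e-04  1.e-04 -1.e+00]
P from Fz 1.94  from torque 2.48   bail z 0.2049 depth 125.1
```

View pics/u.png

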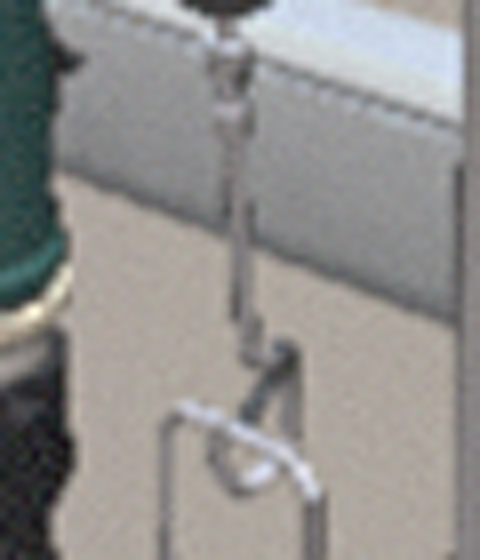

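Request:
arm_command(
  rows=[
    {"delta_rot": [0,0,0],"xyz": [0,0,0.0006],"gripper": 0.0},
    {"delta_rot": [0,0,0],"xyz": [0,0,0.0006],"gripper": 0.0},
    {"delta_rot": [0,0,0],"xyz": [0,0,0.0006],"gripper": 0.0},
    {"delta_rot": [0,0,0],"xyz": [0,0,0.0006],"gripper": 0.0},
    {"delta_rot": [0,0,0],"xyz": [0,0,0.0006],"gripper": 0.0},
  ],
)

```text
time: 22.3
tool_pos: [0.4554, -0.1764, 0.1022]
tcp_rot: [-2.885, 1.244, 0.0]
wrist_force: [-0.4, -0.2, 1.0]
width: 0.147
```

```bash
python3 look.py v 3
```

```text
22.45 [ 0.4553 -0.1764  0.1022] F [-0.04  0.36  0.38] sd [0.68 0.56 0.15] Fx 0.22 T [ 0.051 -0.073  0.007] [0.007 0.014 0.015] 0.14733967841724724 rotdev [-3.e-04  1.e-04 -1.e+00]
P from Fz 2.24  from torque 2.58   bail z 0.2019 depth 128.1
```

View pics/v.png

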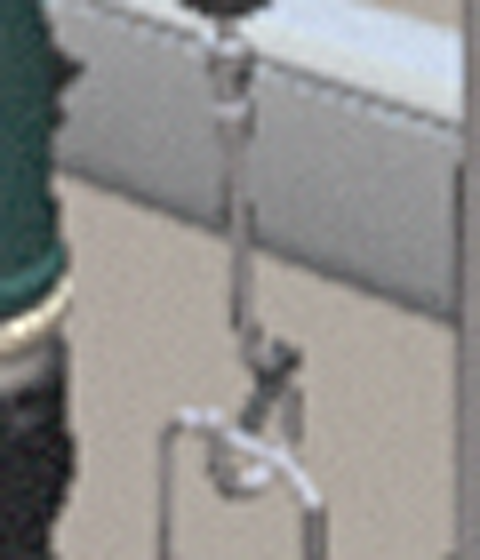

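Request:
arm_command(
  rows=[
    {"delta_rot": [0,0,0],"xyz": [0,0,0.0005],"gripper": 0.0},
    {"delta_rot": [0,0,0],"xyz": [0,0,0.0005],"gripper": 0.0},
    {"delta_rot": [0,0,0],"xyz": [0,0,0.0005],"gripper": 0.0},
    {"delta_rot": [0,0,0],"xyz": [0,0,0.0005],"gripper": 0.0},
    {"delta_rot": [0,0,0],"xyz": [0,0,0.0005],"gripper": 0.0},
  ],
)

```text
time: 22.95
tool_pos: [0.4554, -0.1764, 0.0997]
tcp_rot: [2.885, -1.243, -0.0]
wrist_force: [0.4, -0.5, 0.1]
width: 0.148
```

```bash
python3 look.py w 3
```

```text
23.1 [ 0.4553 -0.1764  0.0996] F [0.13 0.3  0.29] sd [0.58 0.08 0.15] Fx 0.3 T [-0.007 -0.005 -0.008] [0.005 0.015 0.015] 0.14664268446609635 rotdev [-3.e-04  1.e-04 -1.e+00]
P from Fz 2.15  from torque 1.84   bail z 0.1993 depth 130.7
```

View pics/w.png

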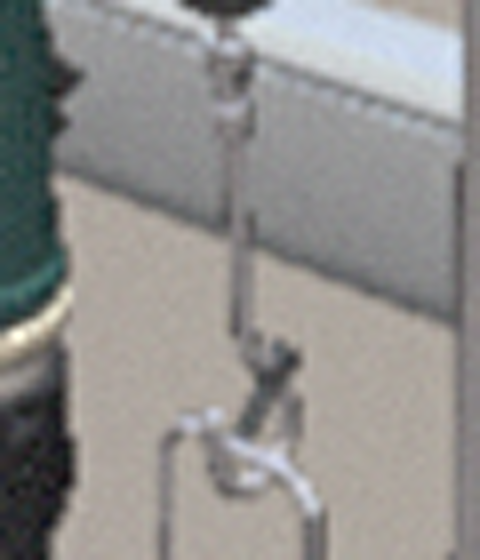

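Request:
arm_command(
  rows=[
    {"delta_rot": [0,0,0],"xyz": [0,0,0.0005],"gripper": 0.0},
    {"delta_rot": [0,0,0],"xyz": [0,0,0.0005],"gripper": 0.0},
    {"delta_rot": [0,0,0],"xyz": [0,0,0.0005],"gripper": 0.0},
    {"delta_rot": [0,0,0],"xyz": [0,0,0.0005],"gripper": 0.0},
    {"delta_rot": [0,0,0],"xyz": [0,0,0.0005],"gripper": 0.0},
  ],
)

```text
time: 23.6
tool_pos: [0.455, -0.1763, 0.0968]
tcp_rot: [2.885, -1.243, -0.002]
wrist_force: [-0.1, -0.2, -1.6]
width: 0.149
```

```bash
python3 look.py x 3
```

```text
23.75 [ 0.4552 -0.1764  0.097 ] F [-0.41  0.05 -2.25] sd [0.1  0.27 0.54] Fx -0.26 T [-0.162  0.15  -0.006] [0.016 0.02  0.024] 0.1452545571253959 rotdev [-6.e-04  2.e-04 -1.e+00]
P from Fz -0.39  from torque 0.01   bail z 0.1967 depth 133.3
```

View pics/x.png

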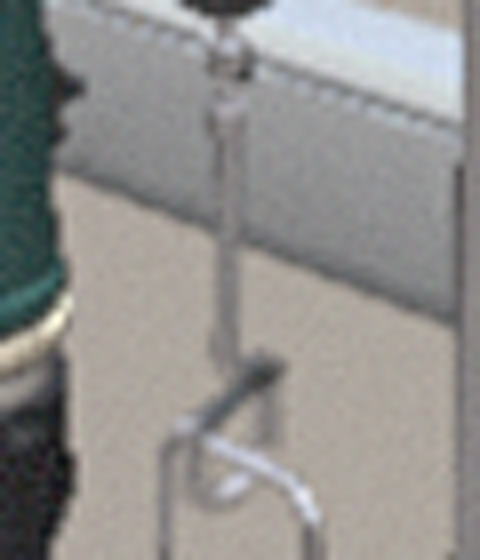

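Request:
arm_command(
  rows=[
    {"delta_rot": [0,0,0],"xyz": [0,0,0.0004],"gripper": 0.0},
    {"delta_rot": [0,0,0],"xyz": [0,0,0.0004],"gripper": 0.0},
    {"delta_rot": [0,0,0],"xyz": [0,0,0.0004],"gripper": 0.0},
    {"delta_rot": [0,0,0],"xyz": [0,0,0.0004],"gripper": 0.0},
    {"delta_rot": [0,0,0],"xyz": [0,0,0.0004],"gripper": 0.0},
  ],
)

```text
time: 24.25
tool_pos: [0.4555, -0.1765, 0.0953]
tcp_rot: [2.885, -1.244, 0.0]
wrist_force: [0.5, -0.0, -1.8]
width: 0.149
```

```bash
python3 look.py y 4
```

```text
24.45 [ 0.4554 -0.1765  0.0953] F [ 0.    0.07 -2.1 ] sd [0.09 0.4  0.44] Fx 0.05 T [-0.144  0.181 -0.013] [0.02  0.02  0.028] 0.14585398553173828 rotdev [-1.e-04  0.e+00 -1.e+00]
P from Fz -0.24  from torque -0.07   bail z 0.1950 depth 135.0
```

Request:
arm_command(
  rows=[
    {"delta_rot": [0,0,0],"xyz": [0,0,0.0003],"gripper": 0.0},
    {"delta_rot": [0,0,0],"xyz": [0,0,0.0003],"gripper": 0.0},
    {"delta_rot": [0,0,0],"xyz": [0,0,0.0003],"gripper": 0.0},
    {"delta_rot": [0,0,0],"xyz": [0,0,0.0001],"gripper": 0.0},
  ],
)

```text
time: 24.85
tool_pos: [0.4554, -0.1764, 0.0942]
tcp_rot: [-2.885, 1.244, 0.0]
wrist_force: [0.1, -0.3, -1.8]
width: 0.142
```

```bash
python3 look.py z 3
```

```text
25.0 [ 0.4554 -0.1765  0.0943] F [ 0.01 -0.09 -1.99] sd [0.35 0.05 0.26] Fx -0.06 T [-0.174  0.15  -0.028] [0.022 0.012 0.032] 0.14895952283441502 rotdev [-1.e-04  0.e+00 -1.e+00]
P from Fz -0.13  from torque -0.05   bail z 0.1940 depth 136.0
```

Request:
arm_command(
  rows=[
    {"delta_rot": [0,0,0],"xyz": [0,0,0.0003],"gripper": 0.0},
    {"delta_rot": [0,0,0],"xyz": [0,0,0.0003],"gripper": 0.0},
    {"delta_rot": [0,0,0],"xyz": [0,0,0.0003],"gripper": 0.0},
    {"delta_rot": [0,0,0],"xyz": [0,0,0.0001],"gripper": 0.0},
  ],
)

```text
time: 25.4
tool_pos: [0.4554, -0.1764, 0.0932]
tcp_rot: [2.885, -1.244, -0.0]
wrist_force: [0.3, 0.3, -2.8]
width: 0.148
```

```bash
python3 look.py aa 2
```

```text
25.5 [ 0.4554 -0.1765  0.0933] F [-0.32 -0.21 -1.54] sd [0.45 0.14 0.01] Fx -0.37 T [-0.159  0.106  0.016] [0.011 0.003 0.013] 0.14703321652514628 rotdev [-0. -0. -1.]
P from Fz 0.32  from torque 0.30   bail z 0.1930 depth 137.0
```

Request:
arm_command(
  rows=[
    {"delta_rot": [0,0,0],"xyz": [0,0,0.0002],"gripper": 0.0},
    {"delta_rot": [0,0,0],"xyz": [0,0,0.0002],"gripper": 0.0},
    {"delta_rot": [0,0,0],"xyz": [0,0,0.0001],"gripper": 0.0},
  ],
)

```text
time: 25.8
tool_pos: [0.4554, -0.1765, 0.0928]
tcp_rot: [2.885, -1.244, -0.0]
wrist_force: [-0.5, -0.2, -2.6]
width: 0.147
```

```bash
python3 look.py ab 4
```

```text
26.0 [ 0.4555 -0.1764  0.0928] F [-0.23 -0.26 -1.83] sd [0.1  0.19 0.84] Fx -0.35 T [-0.183  0.155 -0.008] [0.021 0.021 0.022] 0.15010907788601754 rotdev [ 0. -0. -1.]
P from Fz 0.03  from torque -0.14   bail z 0.1925 depth 137.5
```

View pics/ab.png

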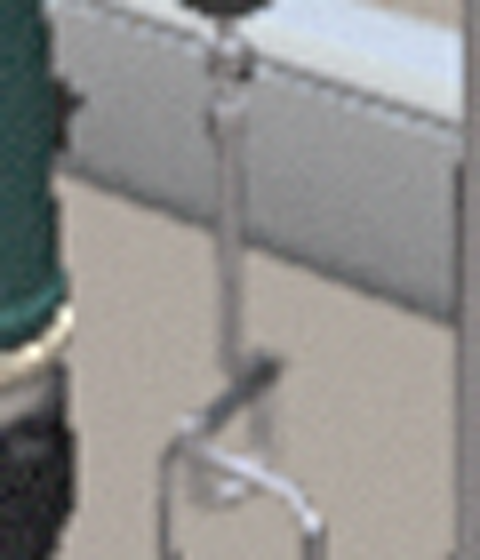

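Request:
arm_command(
  rows=[
    {"delta_rot": [0,0,0],"xyz": [0,0,0.0003],"gripper": 0.0},
    {"delta_rot": [0,0,0],"xyz": [0,0,0.0003],"gripper": 0.0},
    {"delta_rot": [0,0,0],"xyz": [0,0,0.0002],"gripper": 0.0},
  ],
)

```text
time: 26.3
tool_pos: [0.4554, -0.1765, 0.0919]
tcp_rot: [2.885, -1.244, -0.0]
wrist_force: [-0.4, -0.0, -2.2]
width: 0.143
```

```bash
python3 look.py ac 3
```

```text
26.45 [ 0.4554 -0.1765  0.092 ] F [-0.01 -0.25 -1.82] sd [0.23 0.53 0.31] Fx -0.18 T [-0.144  0.182 -0.004] [0.016 0.018 0.003] 0.14693383184215597 rotdev [ 0.  0. -1.]
P from Fz 0.04  from torque -0.07   bail z 0.1917 depth 138.3
```

Request:
arm_command(
  rows=[
    {"delta_rot": [0,0,0],"xyz": [0,0,0.0003],"gripper": 0.0},
    {"delta_rot": [0,0,0],"xyz": [0,0,0.0003],"gripper": 0.0},
    {"delta_rot": [0,0,0],"xyz": [0,0,0.0002],"gripper": 0.0},
  ],
)

```text
time: 26.75
tool_pos: [0.4554, -0.1764, 0.0911]
tcp_rot: [-2.885, 1.244, 0.0]
wrist_force: [-0.7, 0.2, -1.9]
width: 0.143
```

```bash
python3 look.py ad 3
```

```text
26.9 [ 0.4554 -0.1765  0.0912] F [-0.03  0.21 -1.63] sd [0.19 0.33 0.04] Fx 0.12 T [-0.143  0.154  0.006] [0.032 0.008 0.025] 0.14602595874079202 rotdev [-0. -0. -1.]
P from Fz 0.23  from torque 0.10   bail z 0.1909 depth 139.1
```

Request:
arm_command(
  rows=[
    {"delta_rot": [0,0,0],"xyz": [0,0,0.0003],"gripper": 0.0},
    {"delta_rot": [0,0,0],"xyz": [0,0,0.0003],"gripper": 0.0},
    {"delta_rot": [0,0,0],"xyz": [0,0,0.0002],"gripper": 0.0},
  ],
)

```text
time: 27.2
tool_pos: [0.4554, -0.1765, 0.0904]
tcp_rot: [2.885, -1.244, -0.0]
wrist_force: [0.7, 0.4, -1.0]
width: 0.147
```

```bash
python3 look.py ae 3
```

```text
27.35 [ 0.4554 -0.1765  0.0903] F [-0.17  0.05 -1.77] sd [0.55 0.28 0.41] Fx -0.09 T [-0.132  0.201  0.025] [0.019 0.042 0.027] 0.1451924505136089 rotdev [-1.e-04  0.e+00 -1.e+00]
P from Fz 0.09  from torque -0.12   bail z 0.1900 depth 140.0
```

Request:
arm_command(
  rows=[
    {"delta_rot": [0,0,0],"xyz": [0,0,0.0003],"gripper": 0.0},
    {"delta_rot": [0,0,0],"xyz": [0,0,0.0003],"gripper": 0.0},
    {"delta_rot": [0,0,0],"xyz": [0,0,0.0003],"gripper": 0.0},
  ],
)

```text
time: 27.65
tool_pos: [0.4554, -0.1765, 0.0894]
tcp_rot: [2.885, -1.244, -0.0]
wrist_force: [0.5, -0.8, -1.7]
width: 0.145
```

```bash
python3 look.py af 3
```

```text
27.8 [ 0.4554 -0.1764  0.0895] F [ 0.14  0.09 -2.15] sd [0.3  0.17 0.31] Fx 0.17 T [-0.151  0.136  0.024] [0.041 0.029 0.025] 0.14373711153408628 rotdev [-0.  0. -1.]
P from Fz -0.29  from torque 0.16   bail z 0.1892 depth 140.8
```

View pics/af.png

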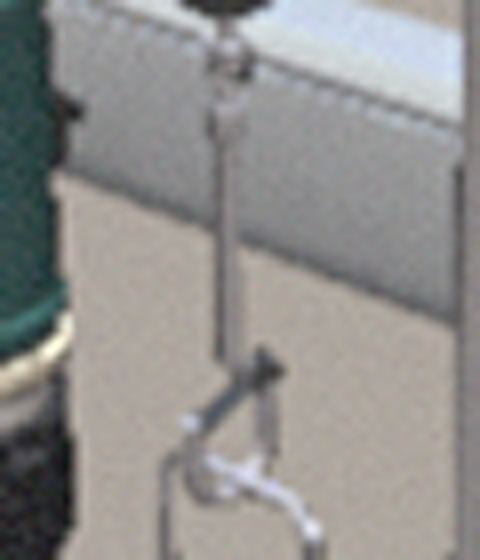

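Request:
arm_command(
  rows=[
    {"delta_rot": [0,0,0],"xyz": [0,0,0.0003],"gripper": 0.0},
    {"delta_rot": [0,0,0],"xyz": [0,0,0.0003],"gripper": 0.0},
    {"delta_rot": [0,0,0],"xyz": [0,0,0.0002],"gripper": 0.0},
  ],
)

```text
time: 28.1
tool_pos: [0.4556, -0.1765, 0.0888]
tcp_rot: [-2.885, 1.244, -0.001]
wrist_force: [0.7, -0.6, -0.9]
width: 0.145
```

```bash
python3 look.py ag 3
```

```text
28.25 [ 0.4556 -0.1765  0.0888] F [ 0.15  0.13 -0.63] sd [0.36 0.14 0.2 ] Fx 0.2 T [-0.049  0.071 -0.02 ] [0.024 0.026 0.011] 0.14644024002131636 rotdev [ 3.e-04 -1.e-04 -1.e+00]
P from Fz 1.23  from torque 1.14   bail z 0.1885 depth 141.5
```

Request:
arm_command(
  rows=[
    {"delta_rot": [0,0,0],"xyz": [0,0,0.0002],"gripper": 0.0},
    {"delta_rot": [0,0,0],"xyz": [0,0,0.0002],"gripper": 0.0},
    {"delta_rot": [0,0,0],"xyz": [0,0,0.0],"gripper": 0.0},
  ],
)

```text
time: 28.55
tool_pos: [0.4556, -0.1765, 0.0884]
tcp_rot: [-2.885, 1.244, -0.001]
wrist_force: [0.5, -0.1, -0.5]
width: 0.146
```

```bash
python3 look.py ah 5
```

```text
28.8 [ 0.4555 -0.1765  0.0884] F [ 0.13 -0.21  0.02] sd [0.36 0.42 0.35] Fx -0.05 T [ 0.013 -0.005 -0.013] [0.032 0.014 0.032] 0.14610794015421824 rotdev [ 2.e-04 -1.e-04 -1.e+00]
P from Fz 1.88  from torque 1.95   bail z 0.1881 depth 141.9
```

View pics/ah.png

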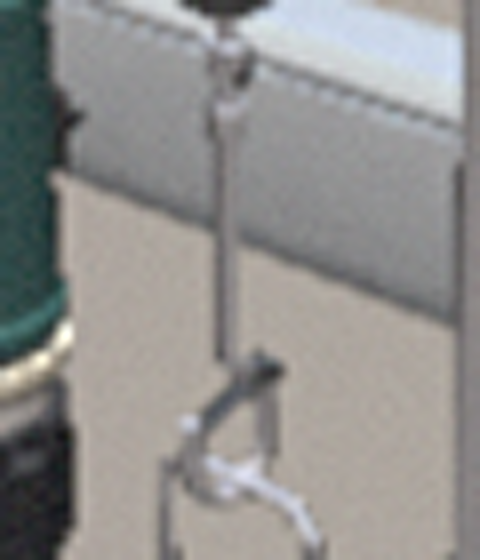

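Request:
arm_command(
  rows=[
    {"delta_rot": [0,0,0],"xyz": [0,-0.0005,0],"gripper": 0.0},
    {"delta_rot": [0,0,0],"xyz": [0,-0.0005,0],"gripper": 0.0},
    {"delta_rot": [0,0,0],"xyz": [0,-0.0005,0.0002],"gripper": 0.0},
    {"delta_rot": [0,0,0],"xyz": [0,-0.0005,0.0002],"gripper": 0.0},
    {"delta_rot": [0,0,0],"xyz": [0,0,0.0002],"gripper": 0.0},
    {"delta_rot": [0,0,0],"xyz": [0,0,0.0],"gripper": 0.0},
  ],
)

```text
time: 29.4
tool_pos: [0.4571, -0.1751, 0.0878]
tcp_rot: [-2.885, 1.244, -0.001]
wrist_force: [-1.0, -0.4, 0.3]
width: 0.146
```

```bash
python3 look.py ai 5
```

```text
29.65 [ 0.457  -0.1751  0.0878] F [ 0.1  -0.13  1.98] sd [0.55 0.35 0.79] Fx -0.02 T [ 0.12  -0.095  0.005] [0.019 0.041 0.018] 0.14404593628337384 rotdev [ 2.e-04 -1.e-04 -1.e+00]
P from Fz 3.84  from torque 3.11   bail z 0.1875 depth 142.5
```

View pics/ai.png

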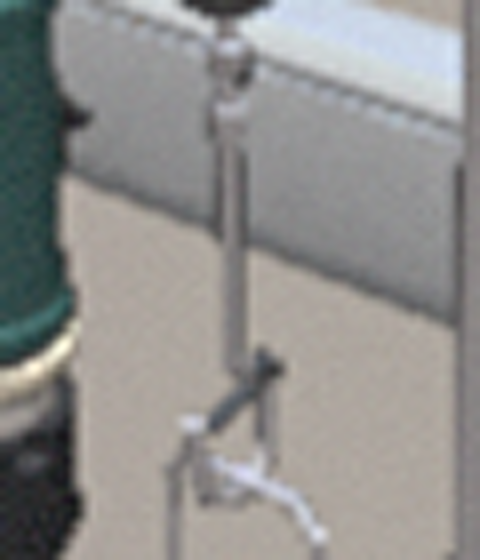

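Request:
arm_command(
  rows=[
    {"delta_rot": [0,0,0],"xyz": [0,0,0.0002],"gripper": 0.0},
    {"delta_rot": [0,0,0],"xyz": [0,0,0.0002],"gripper": 0.0},
    {"delta_rot": [0,0,0],"xyz": [0,0,0.0002],"gripper": 0.0},
    {"delta_rot": [0,0,0],"xyz": [0,0,0.0],"gripper": 0.0},
  ],
)

```text
time: 30.05
tool_pos: [0.4571, -0.1751, 0.0872]
tcp_rot: [-2.885, 1.244, -0.001]
wrist_force: [0.0, -0.2, 1.8]
width: 0.15
```

```bash
python3 look.py aj 8
```

```text
30.45 [ 0.457  -0.1751  0.0871] F [ 0.12 -0.42  2.64] sd [0.36 0.54 0.28] Fx -0.2 T [ 0.205 -0.207 -0.001] [0.023 0.019 0.026] 0.14829909823755835 rotdev [ 2.e-04 -0.e+00 -1.e+00]
P from Fz 4.50  from torque 4.27   bail z 0.1868 depth 143.2
```

Request:
arm_command(
  rows=[
    {"delta_rot": [0,0,0],"xyz": [0,0,0.0002],"gripper": 0.0},
    {"delta_rot": [0,0,0],"xyz": [0,0,0.0001],"gripper": 0.0},
    {"delta_rot": [0,0,0],"xyz": [0,0,0.0],"gripper": 0.0},
    {"delta_rot": [0,0,0],"xyz": [0,0,0.0],"gripper": 0.0},
  ],
)

```text
time: 30.85
tool_pos: [0.457, -0.1751, 0.0869]
tcp_rot: [-2.885, 1.244, -0.0]
wrist_force: [-0.1, 0.5, 3.6]
width: 0.144
```

```bash
python3 look.py ak 12
```

```text
31.45 [ 0.4569 -0.1751  0.0868] F [-0.22  0.04  3.16] sd [0.51 0.46 0.48] Fx -0.13 T [ 0.261 -0.289  0.002] [0.043 0.028 0.018] 0.14828063025149804 rotdev [ 0.  0. -1.]
P from Fz 5.02  from torque 5.10   bail z 0.1865 depth 143.5
```

View pics/ak.png

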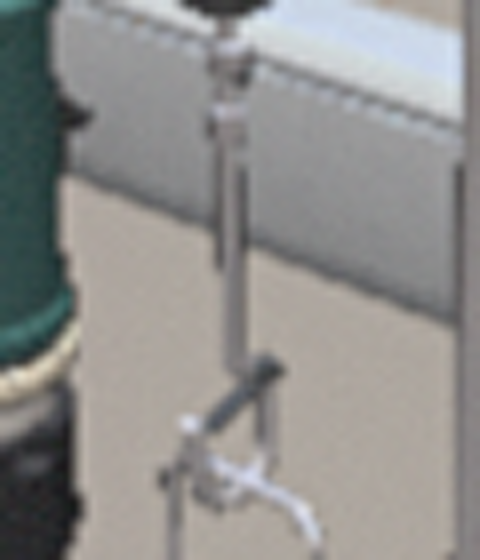

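Request:
arm_command(
  rows=[
    {"delta_rot": [0,0,0],"xyz": [0,0,-0.0002],"gripper": 0.0},
    {"delta_rot": [0,0,0],"xyz": [0,0,-0.0003],"gripper": 0.0},
    {"delta_rot": [0,0,0],"xyz": [0,0,-0.0003],"gripper": 0.0},
    {"delta_rot": [0,0,0],"xyz": [0,0,-0.0003],"gripper": 0.0},
    {"delta_rot": [0,0,0],"xyz": [0,0,-0.0002],"gripper": 0.0},
    {"delta_rot": [0,0,0],"xyz": [0,0,0],"gripper": 0.0},
  ],
)

```text
time: 32.05
tool_pos: [0.4566, -0.175, 0.0878]
tcp_rot: [2.885, -1.243, -0.001]
wrist_force: [0.6, -0.2, 1.8]
width: 0.147
```

```bash
python3 look.py al 10
```

```text
32.55 [ 0.4568 -0.1751  0.088 ] F [0.05 0.14 0.87] sd [0.58 0.39 0.54] Fx 0.14 T [ 0.07  -0.091  0.008] [0.033 0.034 0.03 ] 0.14277189443642735 rotdev [-2.e-04  0.e+00 -1.e+00]
P from Fz 2.73  from torque 2.80   bail z 0.1877 depth 142.3
```

View pics/al.png

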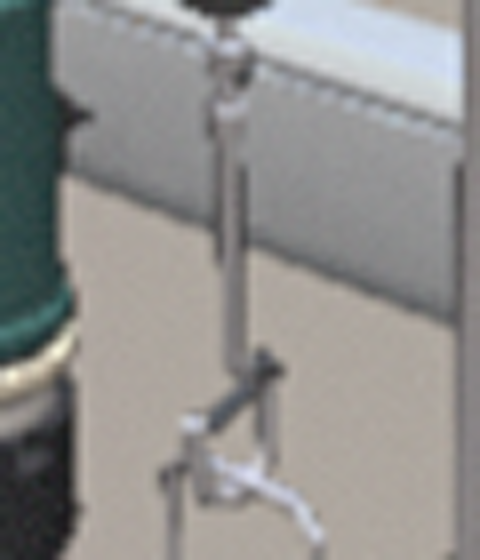

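Request:
arm_command(
  rows=[
    {"delta_rot": [0,0,0],"xyz": [0,0,-0.0002],"gripper": 0.0},
    {"delta_rot": [0,0,0],"xyz": [0,0,-0.0002],"gripper": 0.0},
    {"delta_rot": [0,0,0],"xyz": [0,0,0],"gripper": 0.0},
    {"delta_rot": [0,0,0],"xyz": [0,0,0],"gripper": 0.0},
    {"delta_rot": [0,0,0],"xyz": [0,0,0],"gripper": 0.0},
  ],
  force=20,
)

```text
time: 33.05
tool_pos: [0.4568, -0.1751, 0.0884]
tcp_rot: [2.885, -1.244, -0.0]
wrist_force: [-0.3, 0.6, 0.1]
width: 0.146
```

```bash
python3 look.py am 10; python3 - <<'E'
from h import *
c=shot("wrist","am"); cv2.imwrite("pics/am_wrist.png",c["pixels"][:,:,::-1])
c=load("am9_side.npz"); crop(c,250,90,370,270,3.3,"pics/am_side.png")
E
```

```text
33.55 [ 0.4569 -0.1751  0.0885] F [ 0.09  0.03 -0.23] sd [0.46 0.46 0.35] Fx 0.09 T [-0.003 -0.001 -0.002] [0.028 0.022 0.045] 0.14634491667179383 rotdev [-0. -0. -1.]
P from Fz 1.63  from torque 1.84   bail z 0.1882 depth 141.8
```

View pics/am_wrist.png

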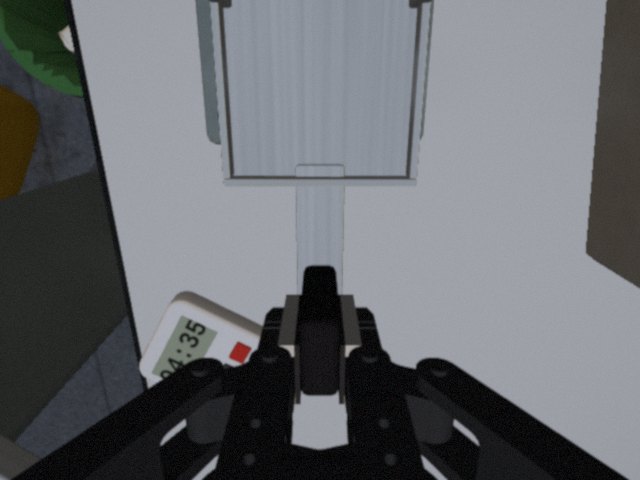

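View pics/am_side.png

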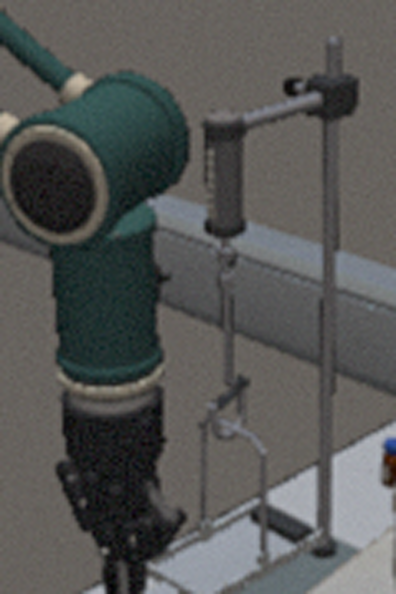

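Request:
arm_command(
  rows=[
    {"delta_rot": [0,0,0],"xyz": [0,0,0],"gripper": 0.016},
    {"delta_rot": [0,0,0],"xyz": [0,0,0],"gripper": 0.02},
    {"delta_rot": [0,0,0],"xyz": [0,0,0],"gripper": 0.025},
    {"delta_rot": [0,0,0],"xyz": [0,0,0],"gripper": 0.035},
    {"delta_rot": [0,0,0],"xyz": [0,0,0],"gripper": 0.06},
    {"delta_rot": [0,0,0],"xyz": [0,0,0],"gripper": 0.085},
    {"delta_rot": [0,0,0],"xyz": [0,0,0],"gripper": 0.085},
    {"delta_rot": [0,0,0],"xyz": [0,0,0],"gripper": 0.085},
  ],
)

```text
time: 34.4
tool_pos: [0.4569, -0.1751, 0.0885]
tcp_rot: [-2.885, 1.244, -0.0]
wrist_force: [-0.6, -0.0, 0.0]
width: 0.996
```

```bash
python3 look.py an 2; python3 - <<'E'
from h import *
c=shot("wrist","an"); cv2.imwrite("pics/an_wrist.png",c["pixels"][:,:,::-1])
E
```

```text
34.5 [ 0.4569 -0.1751  0.0885] F [ 0.06  0.22 -0.23] sd [0.27 0.48 0.33] Fx 0.19 T [-0.024 -0.018  0.005] [0.006 0.023 0.011] 0.9961054898452372 rotdev [ 0. -0. -1.]
P from Fz 1.63  from torque 1.82   bail z 0.1882 depth 141.8
```

View pics/an_wrist.png

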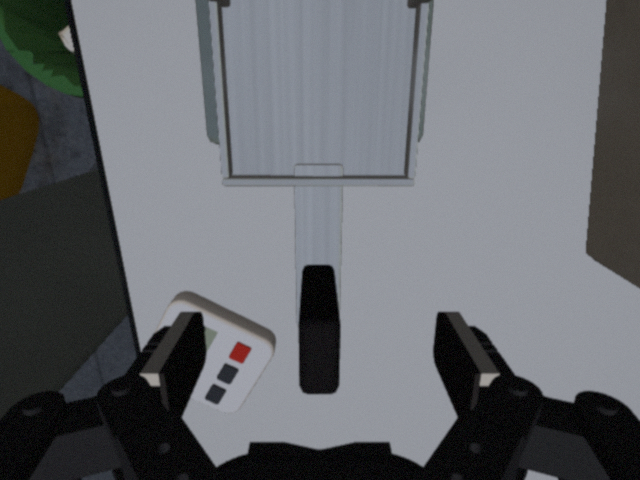

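Request:
arm_command(
  rows=[
    {"delta_rot": [0,0,0],"xyz": [0,0.003,0],"gripper": 0.085},
    {"delta_rot": [0,0,0],"xyz": [0,0.007,0],"gripper": 0.085},
    {"delta_rot": [0,0,0],"xyz": [0,0.01,0],"gripper": 0.085},
    {"delta_rot": [0,0,0],"xyz": [0,0.01,0],"gripper": 0.085},
    {"delta_rot": [0,0,0],"xyz": [0,0.015,0],"gripper": 0.085},
    {"delta_rot": [0,0,0],"xyz": [0,0.015,0],"gripper": 0.085},
    {"delta_rot": [0,0,0],"xyz": [0,0.015,0],"gripper": 0.085},
    {"delta_rot": [0,0,0],"xyz": [0,0.015,0],"gripper": 0.085},
    {"delta_rot": [0,0,0],"xyz": [0,0.01,0],"gripper": 0.085},
    {"delta_rot": [0,0,0],"xyz": [0,0,0],"gripper": 0.085},
    {"delta_rot": [0,0,0],"xyz": [0,0,0],"gripper": 0.085},
  ],
)

```text
time: 35.65
tool_pos: [0.3841, -0.244, 0.0885]
tcp_rot: [-2.884, 1.245, -0.0]
wrist_force: [-0.3, 0.0, 0.6]
width: 0.996
```

```bash
python3 look.py ao 12; python3 - <<'E'
from h import *
c=shot("top","ao"); crop(c,180,130,460,340,2.8,"pics/ao_top.png")
c=shot("wrist","ao"); cv2.imwrite("pics/ao_wrist.png",c["pixels"][:,:,::-1])
c=load("ao11_side.npz"); crop(c,240,90,400,290,3,"pics/ao_side.png")
ref=None
for k in range(12):
    g=cv2.cvtColor(load(f"ao{k}_side.npz")["pixels"],cv2.COLOR_RGB2GRAY).astype(np.float32)[195:275,285:360]
    if ref is None: ref=g
    print(np.round(cv2.phaseCorrelate(ref,g,cv2.createHanningWindow((75,80),cv2.CV_32F))[0],2),end=" ")
E
```

```text
36.25 [ 0.3843 -0.2436  0.0885] F [ 0.08 -0.07 -0.08] sd [0.52 0.45 0.53] Fx 0.01 T [-0.002 -0.013 -0.031] [0.029 0.019 0.026] 0.9942254170305538 rotdev [-0.  0. -1.]
P from Fz 1.78  from torque 1.92   bail z 0.1882 depth 141.8
[0.5 0. ] [0.55 0.23] [0.19 0.3 ] [0.72 0.11] [ 0.55 -0.12] [0.48 0.11] [0.38 0.14] [1.12 1.01] [0.75 0.01] [1.03 0.27] [ 0.69 -0.05] [ 1.75 -0.03]
```

View pics/ao_side.png

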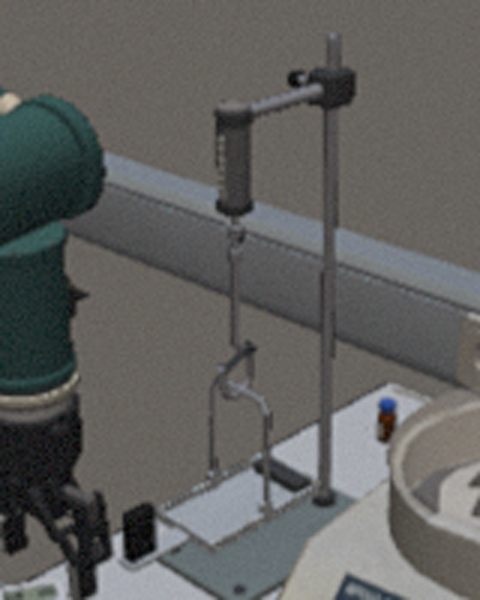

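View pics/ao_top.png

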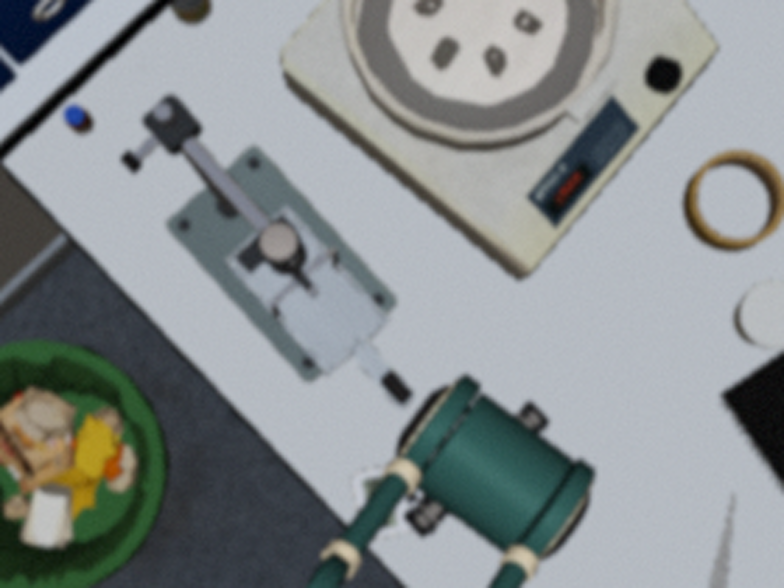

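View pics/ao_wrist.png

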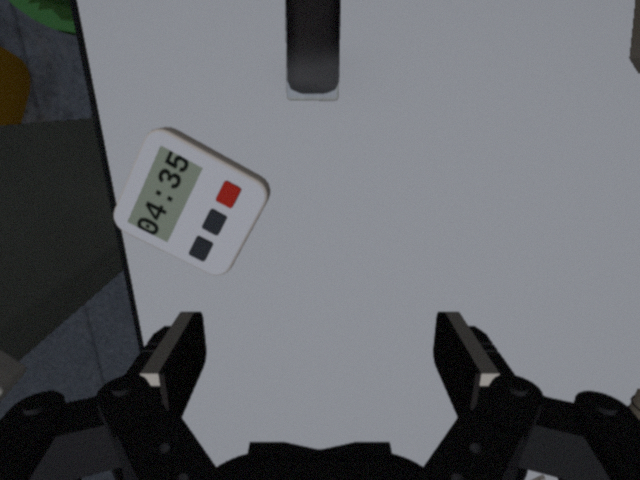

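Request:
arm_command(
  rows=[
    {"delta_rot": [0,0,0],"xyz": [0,0.01,-0.01],"gripper": 0.085},
    {"delta_rot": [0,0,0],"xyz": [0,0.015,-0.02],"gripper": 0.085},
    {"delta_rot": [0,0,0],"xyz": [0,0.01,-0.02],"gripper": 0.085},
    {"delta_rot": [0,0,0],"xyz": [0,0,0],"gripper": 0.085},
    {"delta_rot": [0,0,0],"xyz": [0,0,0],"gripper": 0.085},
    {"delta_rot": [0,0,0],"xyz": [0,0,0],"gripper": 0.085},
    {"delta_rot": [0,0,0],"xyz": [0,0,0],"gripper": 0.085},
    {"delta_rot": [0,0,0],"xyz": [0,0,0],"gripper": 0.085},
    {"delta_rot": [0,0,0],"xyz": [0,0,0],"gripper": 0.085},
    {"delta_rot": [0,0,0],"xyz": [0,0,0],"gripper": 0.085},
  ],
)

```text
time: 37.35
tool_pos: [0.3587, -0.2675, 0.1381]
tcp_rot: [-2.885, 1.243, 0.001]
wrist_force: [0.1, 0.1, 1.3]
width: 0.994
```

```bash
python3 look.py ap 16; python3 - <<'E'
from h import *
def blobs(c):
    g=cv2.cvtColor(c["pixels"],cv2.COLOR_RGB2GRAY); o=[]
    for u0,v0,u1,v1,th in [(278,252,294,282,50),(320,238,348,258,70)]:
        w=np.clip(th-g[v0:v1,u0:u1].astype(float),0,None); yy,xx=np.mgrid[v0:v1,u0:u1]; o+= [(w*xx).sum()/w.sum(),(w*yy).sum()/w.sum()]
    return np.array(o)
for t,n in(("ao",12),("ap",16)):
    B=np.array([blobs(load(f"{t}{k}_side.npz")) for k in range(n)]); print(B.round(2).tolist()[::3],B.std(0).round(3),B.mean(0).round(2))
# expected positions when level
b=np.array([.457,-.1751,.0885]);ax=np.array([.7275,.6862,0])
c=load("ap0_side.npz"); u=b-[0,0,.0253]
print("grip mid exp",proj(c,u+[0,0,.03]),"weight exp",proj(c,u+ax*(.12+.06)+[0,0,.016]))
crop(load("ap15_side.npz"),265,180,355,290,6,"pics/ap_side.png")
t=shot("top","ap")
# level from depth: range samples on tray
for x,y in [(-.05,-.02),(-.05,.02),(-.03,0),(.03,.028),(.03,-.028),(-.03,.028),(-.03,-.028),(.05,0)]:
    ay=np.array([-.6862,.7275,0]); p=u+ax*(.12+x)+ay*y+[0,0,.012]; q=proj(t,p)[0]; print((x,y),deproj(t,*q).round(4)[2],end=" ")
q=proj(t,u+[0,0,.055])[0]; print("grip top",deproj(t,*q))
E
```

```text
38.15 [ 0.3587 -0.2678  0.1385] F [ 0.01 -0.09  0.04] sd [0.45 0.42 0.45] Fx -0.05 T [-0.001  0.006  0.013] [0.026 0.031 0.024] 0.9972215830063887 rotdev [ 0. -0. -1.]
P from Fz 1.90  from torque 1.81   bail z 0.2382 depth 91.8
[[286.63, 267.46, 335.88, 249.83], [286.05, 267.3, 335.04, 249.52], [285.62, 266.96, 335.29, 249.9], [285.6, 266.99, 335.27, 249.86]] [0.352 0.184 0.293 0.111] [285.91 267.15 335.42 249.81]
[[286.48, 267.31, 336.03, 249.9], [286.79, 267.54, 336.33, 250.03], [286.37, 267.47, 336.02, 249.94], [285.84, 267.16, 335.37, 249.75], [285.49, 266.91, 335.25, 249.82], [285.65, 267.11, 335.21, 249.75]] [0.503 0.241 0.439 0.116] [286.12 267.23 335.69 249.86]
grip mid exp [[287.72554363 266.79843619]] weight exp [[336.18167838 245.24322057]]
(-0.05, -0.02) 0.0654 (-0.05, 0.02) 0.0682 (-0.03, 0) 0.0677 (0.03, 0.028) 0.0699 (0.03, -0.028) 0.0676 (-0.03, 0.028) 0.0738 (-0.03, -0.028) 0.0632 (0.05, 0) 0.4409 grip top [ 0.45711812 -0.17508405  0.11513131]
```

View pics/ap_side.png

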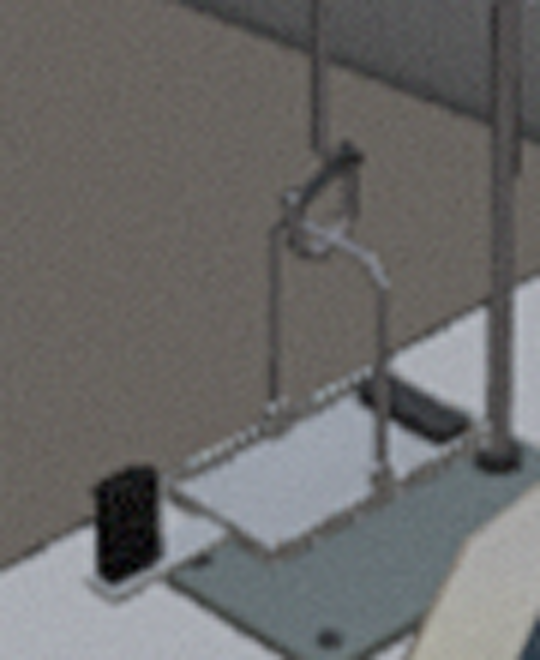

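Request:
arm_command(
  rows=[
    {"delta_rot": [0,0,0],"xyz": [0,0,0],"gripper": 0.085},
    {"delta_rot": [0,0,0],"xyz": [0,0,0],"gripper": 0.085},
    {"delta_rot": [0,0,0],"xyz": [0,0,0],"gripper": 0.085},
    {"delta_rot": [0,0,0],"xyz": [0,0,0],"gripper": 0.085},
    {"delta_rot": [0,0,0],"xyz": [0,0,0],"gripper": 0.085},
    {"delta_rot": [0,0,0],"xyz": [0,0,0],"gripper": 0.085},
    {"delta_rot": [0,0,0],"xyz": [0,0,0],"gripper": 0.085},
    {"delta_rot": [0,0,0],"xyz": [0,0,0],"gripper": 0.085},
    {"delta_rot": [0,0,0],"xyz": [0,0,0],"gripper": 0.085},
    {"delta_rot": [0,0,0],"xyz": [0,0,0],"gripper": 0.085},
    {"delta_rot": [0,0,0],"xyz": [0,0,0],"gripper": 0.085},
    {"delta_rot": [0,0,0],"xyz": [0,0,0],"gripper": 0.085},
  ],
)

```text
time: 39.4
tool_pos: [0.3587, -0.2678, 0.1385]
tcp_rot: [2.885, -1.244, -0.0]
wrist_force: [-1.1, 0.0, 0.4]
width: 0.995
```

Request:
arm_command(
  rows=[
    {"delta_rot": [0,0,0],"xyz": [0,0,0],"gripper": 0.085},
    {"delta_rot": [0,0,0],"xyz": [0,0,0],"gripper": 0.085},
    {"delta_rot": [0,0,0],"xyz": [0,0,0],"gripper": 0.085},
    {"delta_rot": [0,0,0],"xyz": [0,0,0],"gripper": 0.085},
    {"delta_rot": [0,0,0],"xyz": [0,0,0],"gripper": 0.085},
    {"delta_rot": [0,0,0],"xyz": [0,0,0],"gripper": 0.085},
    {"delta_rot": [0,0,0],"xyz": [0,0,0],"gripper": 0.085},
    {"delta_rot": [0,0,0],"xyz": [0,0,0],"gripper": 0.085},
    {"delta_rot": [0,0,0],"xyz": [0,0,0],"gripper": 0.085},
    {"delta_rot": [0,0,0],"xyz": [0,0,0],"gripper": 0.085},
    {"delta_rot": [0,0,0],"xyz": [0,0,0],"gripper": 0.085},
    {"delta_rot": [0,0,0],"xyz": [0,0,0],"gripper": 0.085},
  ],
)

```text
time: 40.6
tool_pos: [0.3588, -0.2678, 0.1385]
tcp_rot: [2.885, -1.244, 0.0]
wrist_force: [0.3, -0.2, 1.0]
width: 0.991
```

```bash
cat > swing.py <<'E'
import sys
from h import *
from workcell import bot
from scipy.optimize import curve_fit
tag,n=sys.argv[1],int(sys.argv[2])
def blobs(c):
    g=cv2.cvtColor(c["pixels"],cv2.COLOR_RGB2GRAY); o=[]
    for u0,v0,u1,v1,th in [(278,252,294,282,50),(320,238,348,258,70)]:
        w=np.clip(th-g[v0:v1,u0:u1].astype(float),0,None); yy,xx=np.mgrid[v0:v1,u0:u1]; o+= [(w*xx).sum()/w.sum(),(w*yy).sum()/w.sum()]
    return np.array(o)
B=[];T=[]
for k in range(n):
    T.append(bot.read_state()["time"]); B.append(blobs(shot("side",f"{tag}{k}")))
B=np.array(B);T=np.array(T); print(B[:,0].round(2).tolist()); print(B[:,1].round(2).tolist()); print(B[:,2].round(2).tolist())
for j in range(4):
    f=lambda t,a,b,w,c:a*np.cos(w*(t-T[0]))+b*np.sin(w*(t-T[0]))+c
    try:
        p,_=curve_fit(f,T,B[:,j],[.4,.1,6.3,B[:,j].mean()]); print(j,"amp %.2f w %.2f mean %.2f"%(np.hypot(p[0],p[1]),p[2],p[3]))
    except Exception as e: print(e)
print(bot.read_state()["time"])
E
python3 swing.py aq 26
```

```text
[286.37, 286.06, 285.92, 285.78, 285.65, 285.59, 285.52, 285.54, 285.6, 285.76, 285.86, 286.12, 286.36, 286.41, 286.61, 286.7, 286.76, 286.71, 286.55, 286.35, 286.29, 286.01, 285.9, 285.8, 285.56, 285.49]
[267.32, 267.3, 267.21, 267.13, 266.96, 266.89, 266.9, 266.88, 266.91, 267.18, 267.27, 267.23, 267.29, 267.39, 267.42, 267.49, 267.56, 267.4, 267.37, 267.37, 267.23, 267.27, 267.17, 267.09, 267.0, 266.97]
[335.78, 335.4, 335.23, 335.35, 335.2, 335.26, 335.23, 335.22, 335.19, 335.36, 335.03, 335.8, 335.63, 336.01, 335.95, 336.34, 336.25, 336.13, 336.01, 336.02, 335.87, 335.51, 335.51, 335.36, 335.17, 335.09]
0 amp 0.60 w 6.39 mean 286.11
1 amp 0.27 w 6.43 mean 267.23
2 amp 0.54 w 6.10 mean 335.62
3 amp 0.10 w 5.14 mean 249.80
41.9
```

Request:
arm_command(
  rows=[
    {"delta_rot": [0,0,0],"xyz": [0,-0.01,0.02],"gripper": 0.085},
    {"delta_rot": [0,0,0],"xyz": [0,-0.015,0.02],"gripper": 0.085},
    {"delta_rot": [0,0,0],"xyz": [0,-0.015,0.01],"gripper": 0.085},
    {"delta_rot": [0,0,0],"xyz": [0,-0.015,0],"gripper": 0.085},
    {"delta_rot": [0,0,0],"xyz": [0,-0.015,0],"gripper": 0.085},
    {"delta_rot": [0,0,0],"xyz": [0,-0.015,0],"gripper": 0.085},
    {"delta_rot": [0,0,0],"xyz": [0,-0.015,0],"gripper": 0.085},
    {"delta_rot": [0,0,0],"xyz": [0,-0.015,0],"gripper": 0.085},
    {"delta_rot": [0,0,0],"xyz": [0,-0.015,0],"gripper": 0.085},
    {"delta_rot": [0,0,0],"xyz": [0,-0.005,0],"gripper": 0.085},
    {"delta_rot": [0,0,0],"xyz": [0,0,0],"gripper": 0.085},
  ],
)

```text
time: 43.0
tool_pos: [0.4575, -0.1746, 0.0885]
tcp_rot: [2.886, -1.241, 0.0]
wrist_force: [-0.4, -0.4, -0.1]
width: 0.996
```

```bash
python3 - <<'E'
from h import *
from workcell import bot
from scipy.optimize import curve_fit
def edge(c):
    g=cv2.cvtColor(c["pixels"],cv2.COLOR_RGB2GRAY).astype(float)
    p=g[350:385,270:370].mean(0); b=p[:15].mean(); d=p.min(); th=(max(p[:15].mean(),p[-15:].mean())+d)/2
    w=np.where(p<70)[0]; 
    # subpixel edges at level 70
    i,j=w[0],w[-1]; L=i-1+(p[i-1]-70)/(p[i-1]-p[i]); Rr=j+(p[j]-70)/(p[j]-p[j+1]); return 270+L,270+Rr
def am(n): return np.array(edge(load(n)))
print("held",edge(load("am_wrist.npz")) , "an",edge(load("an_wrist.npz")))
B=[];T=[]
for k in range(21):
    T.append(bot.read_state()["time"]); B.append(edge(shot("wrist",f"ar{k}")))
B=np.array(B).mean(1);T=np.array(T);print(B.round(2).tolist())
f=lambda t,a,b,c:a*np.cos(6.3*(t-T[0]))+b*np.sin(6.3*(t-T[0]))+c
p,_=curve_fit(f,T,B,[.4,.1,B.mean()]); print(p,np.hypot(*p[:2]))
s=bot.read_state(); print(s["time"],s["tool_pos"],s["wrist_force"])
c=load("ar0_wrist.npz");print("camera depth of grip top", c["range_z"][370,320])
E
```

```text
Traceback (most recent call last):
IndexError: index 100 is out of bounds for axis 0 with size 100
```

```bash
python3 - <<'E'
from h import *
from workcell import bot
from scipy.optimize import curve_fit
def edge(c):
    g=cv2.cvtColor(c["pixels"],cv2.COLOR_RGB2GRAY).astype(float)
    p=g[350:385,285:355].mean(0)
    w=np.where(p<70)[0]; i,j=w[0],w[-1]; L=i-1+(p[i-1]-70)/(p[i-1]-p[i]); Rr=j+(p[j]-70)/(p[j]-p[j+1]); return 285+L,285+Rr
print("an",edge(load("an_wrist.npz")))
B=[];T=[]
for k in range(21):
    T.append(bot.read_state()["time"]); B.append(edge(shot("wrist",f"ar{k}")))
B=np.array(B);print(B[::6]);B=B.mean(1);T=np.array(T);print(B.round(2).tolist())
f=lambda t,a,b,c:a*np.cos(6.3*(t-T[0]))+b*np.sin(6.3*(t-T[0]))+c
p,_=curve_fit(f,T,B,[.4,.1,B.mean()]); print(p,np.hypot(*p[:2]))
s=bot.read_state(); print(s["time"],s["tool_pos"],s["wrist_force"])
c=load("ar0_wrist.npz");print("camera depth of grip top", c["range_z"][370,320])
for n in("am","g","i"):
    g=cv2.cvtColor(load(n+"_wrist.npz")["pixels"],cv2.COLOR_RGB2GRAY).astype(float); print(n,g[388:391,295:347].mean(0).round(0).astype(int).tolist())
E
```

```text
an (np.float64(299.069330199765), np.float64(338.59714285714284))
[[290.89226804 330.57938258]
 [298.79464745 338.33181818]
 [292.327677   331.8525    ]
 [289.34129693 329.08455666]]
[310.74, 312.64, 314.48, 315.98, 317.29, 318.12, 318.56, 318.42, 317.78, 316.73, 315.37, 313.74, 312.09, 310.64, 309.45, 308.61, 308.29, 308.52, 309.21, 310.36, 311.78]
[ -2.01624562   4.70453748 313.37508758] 5.118390302430291
44.05 [ 0.45693603 -0.17506353  0.08849666] [-1.08788263  0.78990286 -0.12246412]
camera depth of grip top 0.13485669
am [30, 40, 38, 36, 34, 32, 30, 26, 23, 22, 23, 21, 21, 22, 23, 20, 19, 23, 22, 21, 24, 21, 23, 23, 21, 24, 22, 21, 21, 21, 24, 21, 23, 20, 20, 19, 20, 22, 21, 19, 21, 24, 36, 31, 30, 35, 38, 39, 34, 30, 12, 8]
g [31, 37, 35, 40, 33, 28, 30, 20, 16, 15, 20, 19, 19, 17, 20, 19, 21, 23, 22, 22, 23, 23, 15, 19, 18, 11, 17, 20, 16, 21, 18, 20, 20, 23, 18, 19, 16, 18, 16, 22, 17, 20, 29, 34, 29, 33, 39, 37, 34, 25, 16, 10]
i [35, 40, 45, 41, 39, 34, 35, 24, 20, 18, 21, 21, 22, 27, 27, 27, 25, 25, 25, 26, 26, 24, 19, 24, 27, 24, 25, 27, 23, 20, 25, 24, 25, 25, 22, 24, 25, 24, 23, 19, 22, 27, 35, 37, 35, 38, 45, 43, 39, 30, 8, 14]
```

Request:
arm_command(
  rows=[
    {"delta_rot": [0,0,0],"xyz": [-0.001,0,0],"gripper": 0.06},
    {"delta_rot": [0,0,0],"xyz": [-0.0011,0,0],"gripper": 0.03},
    {"delta_rot": [0,0,0],"xyz": [0,0,0],"gripper": 0.022},
    {"delta_rot": [0,0,0],"xyz": [0,0,0],"gripper": 0.018},
    {"delta_rot": [0,0,0],"xyz": [0,0,0],"gripper": 0.016},
    {"delta_rot": [0,0,0],"xyz": [0,0,0],"gripper": 0.015},
    {"delta_rot": [0,0,0],"xyz": [0,0,0],"gripper": 0.0145},
    {"delta_rot": [0,0,0],"xyz": [0,0,0],"gripper": 0.014},
    {"delta_rot": [0,0,0],"xyz": [0,0,0],"gripper": 0.014},
  ],
  force=20,
)

```text
time: 44.95
tool_pos: [0.4555, -0.1736, 0.0885]
tcp_rot: [2.885, -1.244, -0.0]
wrist_force: [0.4, 0.3, -0.6]
width: 0.165
```

```bash
python3 - <<'E'
from h import *
from workcell import bot
def edge(c):
    g=cv2.cvtColor(c["pixels"],cv2.COLOR_RGB2GRAY).astype(float)
    # tray rear edge right/left boundary as motion proxy : strip (bright) columns rows 200-260
    p=g[200:255,270:370].mean(0); return p
F=[]
P=[]
for k in range(10):
    c=shot("wrist",f"as{k}"); s=bot.read_state(); F.append(s["wrist_force"]); P.append(edge(c))
print(s["time"],s["width"]*85.4,np.mean(F,0),s["tool_pos"])
ref=P[0]
for p in P:
    # subpixel shift by 1D gradient least squares
    gd=np.gradient(ref); print(round(float(-(gd*(p-ref)).sum()/(gd**2).sum()),2),end=" ")
cv2.imwrite("pics/as.png",c["pixels"][:,:,::-1])
E
```

```text
45.45 14.129770925156796 [-0.18531305  0.08611701 -0.20133787] [ 0.45546208 -0.1735476   0.08847559]
-0.0 -0.1 -0.03 -0.1 -0.06 -0.09 -0.1 -0.07 -0.07 -0.07
```

View pics/as.png

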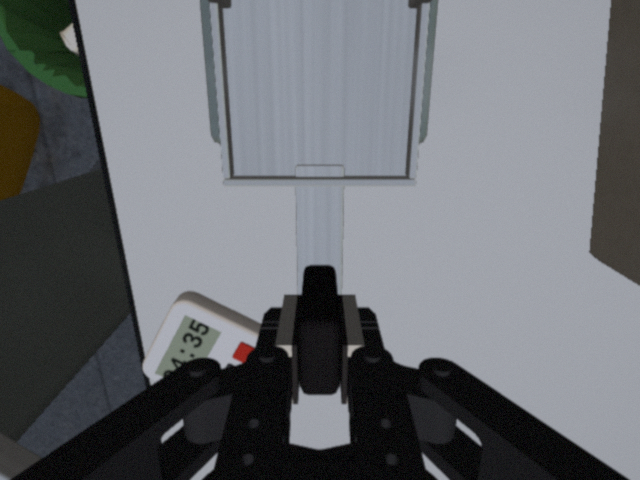

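Request:
arm_command(
  rows=[
    {"delta_rot": [0,0,0],"xyz": [0,0,0],"gripper": 0.0143},
    {"delta_rot": [0,0,0],"xyz": [0,0,0],"gripper": 0.0146},
    {"delta_rot": [0,0,0],"xyz": [0,0,0],"gripper": 0.015},
    {"delta_rot": [0,0,0],"xyz": [0,0,0],"gripper": 0.0154},
    {"delta_rot": [0,0,0],"xyz": [0,0,0],"gripper": 0.016},
    {"delta_rot": [0,0,0],"xyz": [0,0,0],"gripper": 0.017},
    {"delta_rot": [0,0,0],"xyz": [0,0,0],"gripper": 0.02},
    {"delta_rot": [0,0,0],"xyz": [0,0,0],"gripper": 0.035},
    {"delta_rot": [0,0,0],"xyz": [0,0,0],"gripper": 0.06},
    {"delta_rot": [0,0,0],"xyz": [0,0,0],"gripper": 0.085},
    {"delta_rot": [0,0,0],"xyz": [0,0,0],"gripper": 0.085},
  ],
)

```text
time: 46.55
tool_pos: [0.4554, -0.1736, 0.0885]
tcp_rot: [2.885, -1.244, -0.0]
wrist_force: [-0.1, 0.1, -0.1]
width: 0.901
```

```bash
python3 - <<'E'
from h import *
from workcell import bot
def edge(c):
    g=cv2.cvtColor(c["pixels"],cv2.COLOR_RGB2GRAY).astype(float)
    p=g[350:385,285:355].mean(0)
    w=np.where(p<70)[0]; i,j=w[0],w[-1]; L=i-1+(p[i-1]-70)/(p[i-1]-p[i]); Rr=j+(p[j]-70)/(p[j]-p[j+1]); return 285+(L+Rr)/2
print([round(edge(shot("wrist",f"at{k}")),2) for k in range(21)]); s=bot.read_state(); print(s["time"],s["width"])
E
```

```text
[np.float64(320.1), np.float64(320.64), np.float64(320.9), np.float64(321.08), np.float64(321.1), np.float64(320.94), np.float64(320.67), np.float64(320.16), np.float64(319.64), np.float64(318.99), np.float64(318.49), np.float64(317.93), np.float64(317.61), np.float64(317.38), np.float64(317.31), np.float64(317.45), np.float64(317.72), np.float64(318.08), np.float64(318.64), np.float64(319.14), np.float64(319.7)]
47.6 0.9943212164164341
```

Request:
arm_command(
  rows=[
    {"delta_rot": [0,0,0],"xyz": [0,0.003,0],"gripper": 0.085},
    {"delta_rot": [0,0,0],"xyz": [0,0.007,0],"gripper": 0.085},
    {"delta_rot": [0,0,0],"xyz": [0,0.01,0],"gripper": 0.085},
    {"delta_rot": [0,0,0],"xyz": [0,0.015,0],"gripper": 0.085},
    {"delta_rot": [0,0,0],"xyz": [0,0.015,0],"gripper": 0.085},
    {"delta_rot": [0,0,0],"xyz": [0,0.015,0],"gripper": 0.085},
    {"delta_rot": [0,0,0],"xyz": [0,0.015,0],"gripper": 0.085},
    {"delta_rot": [0,0,0],"xyz": [0,0.015,0],"gripper": 0.085},
    {"delta_rot": [0,0,0],"xyz": [0,0.015,-0.015],"gripper": 0.085},
    {"delta_rot": [0,0,0],"xyz": [0,0.015,-0.02],"gripper": 0.085},
    {"delta_rot": [0,0,0],"xyz": [0,0.01,-0.015],"gripper": 0.085},
    {"delta_rot": [0,0,0],"xyz": [0,0,0],"gripper": 0.085},
  ],
)

```text
time: 48.8
tool_pos: [0.3572, -0.2686, 0.1407]
tcp_rot: [2.882, -1.246, 0.007]
wrist_force: [-0.3, 0.0, -0.6]
width: 0.991
```

```bash
python3 swing.py au 24; python3 - <<'E'
from h import *
c=load("au23_side.npz"); crop(c,265,120,365,290,4.5,"pics/au_side.png")
m=np.mean([load(f"au{k}_side.npz")["pixels"].astype(float) for k in range(24)],0)[190:225,300:340,::-1]*1.7
cv2.imwrite("pics/au_hook.png",cv2.resize(np.clip(m,0,255).astype(np.uint8),None,fx=14,fy=14,interpolation=cv2.INTER_CUBIC))
t=shot("top","au"); crop(t,180,130,480,340,2.6,"pics/au_top.png")
a=load("a_top.npz")
for n,(u0,v0,u1,v1) in dict(tape=(420,180,465,225),cup=(440,228,466,256),vial=(198,163,216,182)).items():
    print(n,np.abs(t["pixels"][v0:v1,u0:u1].astype(float)-a["pixels"][v0:v1,u0:u1]).mean().round(2))
# tray plane fit by depth
u=np.array([.4555,-.1735,.0632]);ax=np.array([.7275,.6862,0]);ay=np.array([-.6862,.7275,0]);X=[];Z=[]
for x in list(np.arange(-.06,-.02,.004))+list(np.arange(.02,.04,.004)):
    for y in np.arange(-.028,.029,.004):
        p=proj(t,u+ax*(.12+x)+ay*y+[0,0,.004])[0]; d=deproj(t,*p)
        if .05<d[2]<.09: r=d-u; X.append([r@ax-.12,r@ay,1]);Z.append(d[2])
X=np.array(X);Z=np.array(Z);co=np.linalg.lstsq(X,Z,rcond=None)[0]; print("slopes deg",np.degrees(co[:2]),co[2],np.std(Z-X@co),len(Z))
E
```

```text
[286.14, 286.11, 286.08, 285.95, 285.89, 285.89, 285.87, 285.77, 285.78, 285.89, 285.9, 286.03, 286.12, 286.19, 286.19, 286.29, 286.28, 286.37, 286.3, 286.24, 286.16, 286.12, 286.06, 285.94]
[267.31, 267.21, 267.16, 267.17, 267.28, 267.15, 267.16, 267.21, 267.24, 267.12, 267.2, 267.26, 267.06, 267.22, 267.16, 267.22, 267.25, 267.19, 267.22, 267.19, 267.23, 267.17, 267.29, 267.16]
[335.84, 335.57, 335.37, 335.24, 335.08, 335.24, 335.17, 335.16, 335.07, 335.09, 335.07, 335.32, 335.44, 335.62, 335.98, 335.81, 335.79, 335.74, 335.77, 335.87, 335.62, 335.67, 335.37, 335.34]
0 amp 0.25 w 6.31 mean 286.06
1 amp 0.02 w 6.03 mean 267.20
2 amp 0.41 w 6.32 mean 335.46
3 amp 0.16 w 6.16 mean 249.70
50.0
tape 3.35
cup 3.78
vial 3.25
slopes deg [0.54173269 1.12438179] 0.06689172993620046 0.00380463083932252 186
```

View pics/au_side.png

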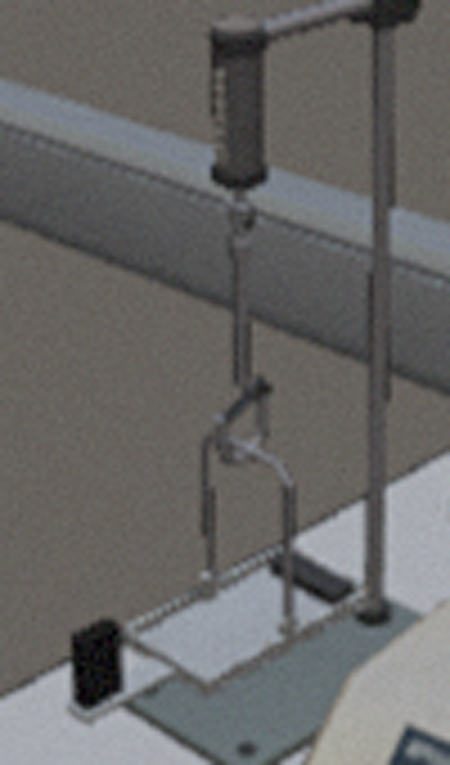

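View pics/au_hook.png

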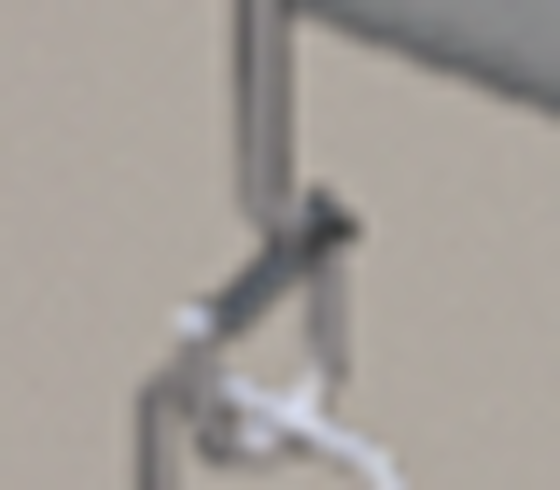

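View pics/au_top.png

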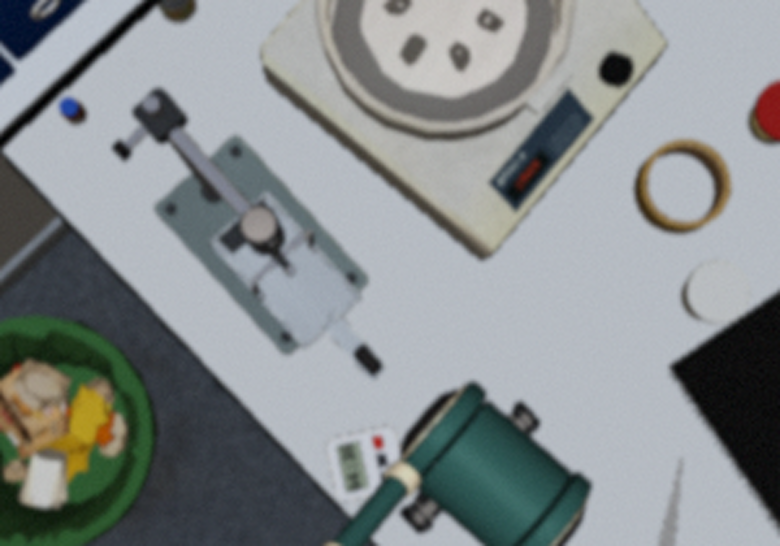

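```bash
python3 -c "
from workcell import bot
bot.finish_job(); print(bot.read_state()['time'])"
```

```text
the job is handed in; nothing more can be done
the job is handed in; nothing more can be done
```

The carrier is hanging on the scale hook with the latch shut above the bail. I handed the job in at about 50 s of the allowed 72 s.

**What I did**
- I gripped the carrier by its handle. I leaned the bail on the front of the shank, about 72 mm below the pivot, until the hook was at rest there at about 5° out of plumb.
- I slid the bail down past the latch. The pull on the scale reached about 3 N there, and the hook's tilt stayed near 5° by eye in the side camera.
- The latch snapped shut at about 133 mm, and the bail touched the seat at about 141 mm below the pivot.
- I bedded it in with a pull of about 5.0 to 5.1 N, held for about a second, then eased off to zero wrist force and opened the fingers.

**What went less well**
- The first release left the carrier swinging sideways by about 2 mm, because the jaws had been holding it about 2 mm off its free position. I went back in, moved the jaws over by that much, stopped the swing with the pads almost closed on the grip, and released it again. This added no measurable pull on the scale.

**Last checks**
- **Swing:** the carrier still swings slightly, by up to about 1 mm with a period of about 1 s.
- **Level:** the depth fit puts the tray within about 1°. The fit is noisy, with about 4 mm of scatter per point.
- **Clear of the robot:** the gripper is about 130 mm back from the carrier and touching nothing.
- **Bystanders:** the tape, cup and vial look unmoved in the top camera. The timer is partly hidden by the arm there, and I checked it only by eye.
- **Limits on these figures:** the pull figures come from averaged, noisy wrist readings, good to perhaps ±0.2 N. I did not measure the exact peak between readings.

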